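# Lay a mating box on its back and shut its entrance disc for painting

### The arm

A 6-joint arm with a two-finger parallel gripper is mounted at the origin on the work surface. World frame = base frame: x ahead of the robot, y to its left, z up, the work surface at z = 0. Lengths are in m, angles in rad, forces in N, time in s.
With the tool pointing down it reaches from about 0.275 to 0.85 m from the base axis. Payload 5.2 kg.
Tool frame: the origin (TCP) lies midway between the tips of the shut fingers; the grasp point (between the pads) lies 19 mm behind it; z points along the fingers, x is the direction in which the jaws open and shut, and the axes are right-handed (so a half turn about z gives the same grasp; the last joint's range is limited). The gripper opens to 85 mm and grips with 20 to 120 N. Pads are 22 mm wide; open, the fingers measure 114 mm over their backs; the gripper's body (76 mm by 85 mm) begins 54 mm behind the grasp point. The pads swing forward as they close: fully open they stand 13 mm farther back than shut.
Start: joints at [0.964, 0.259, 1.535, -0, 1.348, -0.203], TCP at [0.216, 0.506, 0.231] pointing down, gripper open.
Joint ranges: [-3.14, 3.14], [-0.91, 2.08], [0.19, 2.58], [-1.22, 4.36], [0.22, 2.71], [-3.12, 3.12]. Speed limits (rad/s): [2.57, 2.57, 3.14, 3.14, 3.14, 3.14].

### API

Orientations are given as a 3x3 rotation matrix whose columns are the frame's x, y, z axes.
In Python, from rig import ctrl, snapshot, nets gives the robot as it stands.
- The arm moves only by the tool send_rows, never from a script. Its arguments are lists of equal length, an entry for each row: "travel": the shift along the tool's x, y, z in m, a list of three; "delta_rot": the turn, a rotation vector about the tool's x, y, z in degrees, a list of three; "claw": the gripper's target within -1 to 1 (fully open at 1, half-way at 0, shut at -1). In form: {"travel": [[tx, ty, tz], ...], "delta_rot": [[ax, ay, az], ...], "claw": [claw, ...]}. A call has 1 to 12 rows; each row is the pose to reach, as a shift and turn from the pose commanded when the call began, along the tool's axes at that moment; what a row does not reach only later rows make up. A row lasts 1/10 s, in which the tool goes at most 50 mm and 8.59 degrees, less where a joint would pass 70% of its speed; a pose out of reach is approached as far as the arm can. A call with a gripper value outside its range is refused whole. The fingers move at their own pace and stop on an object; the grip force is fixed at half the most. Time passes only in rows, so rows that repeat a pose let the fingers close. It gives the time, the measured TCP pose, the force and the opening at its end, in the units of the state.
- ctrl.observe(): the state, without advancing time (a new reading comes with each control period).
- snapshot(name): name is "scene" or "top" or "wrist"; returns a dict with "color" (400x640x3 uint8, blue, green, red), "K" (3x3 intrinsics, pixels), "world_to_cam" (4x4, takes a point from world to camera coordinates); the wrist camera has in their place "T_tool_cam" (4x4, takes a point from camera to tool coordinates, whose origin is the TCP and whose axes are the tool frame's). Camera axes: x right, y up, looking along -z (the intrinsics and any distortion apply to the point x, -y, -z); pixel columns grow to the right and rows downward; lengths in m; the calibration is good to about 2 mm. A picture is of the moment at which its call begins: read the wrist's pose just before it. There is no depth.
- ctrl.hand_in(): hands the job in, once; it reports no verdict.
Trained networks look in a picture, given as the dict that the camera call returned (one of the last four; its "shot" number tells which), for a name from the list of things; names that differ only in an ending like _2 or _b are one class to them, and where a whole thing is asked for, a point or a joint stands for the part that bears it (a point fixed in the world has none). Each returns a list of dicts, best first, with "confidence" (0 to 1); they miss things now and then, are a little off and sometimes report something else, mostly with a low value. They report only what shows in the picture. A call takes as long as a camera call. They do not tell look-alikes from the thing itself.
- nets.cut_out(picture, label): "pixels" (400x640 bool, what is visible of it) and "centre" ([column, row] in pixels, amid what is visible of it).
The state is a dict: "time_s": time; "qpos": joint angles; "joint_vel": joint speeds; "joint_efforts": joint torques, N m; "tcp_pos": TCP position; "eef_rot": TCP orientation; "contact_force": force on the tool from outside, world axes, zero at the start; "torque": the same for the moment, N m; "grip_width": finger opening in m.
Only numpy, scipy, OpenCV 4.12 (cv2) and the standard library are available. Lean on these libraries where they do the work, as an engineer would, in place of code of your own. Each camera call takes 0.05 s, during which the arm holds its last target.

### The job

Get the small beehive ready for painting its front: take the nail tin out from between the two wooden bearers and leave it standing upright on the bench clear of them, then lay the hive on its back across both bearers, flat and square to them with its front facing up (tipping it over against the near bearer is the easy way). Turn its entrance disc, which has a lug to push, until the blank quarter, the one without openings, sits centrally over the entrance hole, so that no paint can drip in. Leave everything else on the bench where it is.

Things in the scene. Friction and masses are not known exactly. Their poses are not given: they have to be found in the camera images.
- rack: Two pale wooden bearers screwed to the bench, each 260 mm long (rack's y), 22 wide, 20 high. Origin: on the bench, middle of the near bearer's near edge (the stop face, towards the standing hive). x points across the bearers, away from the hive's start side, to the left of the bench. Near bearer x = 0 to 22 mm, far one 105 to 127 mm, clear gap between 83 mm. Place and yaw vary; they cannot move.
- nuc: The small blue hive, a box 110 mm deep (x), 160 wide (y), 190 high (z), 0.56 to 0.88 kg, lid fast. Origin: centre of its underside; front looks to its -x, flat back at x = 55. Starts upright, back to the rack, 18 to 48 mm short of the stop, up to 0.18 rad askew. Friction on the bench 0.48 to 0.69: pushed higher than some 75 mm before it meets the stop, it tips too early.
- nuc_middle (a point): Middle of the hive, 95 mm above its underside; axes of the hive. Pushed high against the stop the hive rolls over the bearer's top edge, passes balance at about 40 degrees, falls the rest and slips back 40 to 50 mm. On its back: its x axis points down, its z axis along the rack's x, front face 130 mm above the bench. A cleat on each side (z = 122 to 138) sticks out 12 mm.
- ledge (a point): Middle of the outer face of the landing ledge at the foot of the hive's front, 14 mm above the underside, 75 mm ahead of the hive's origin. The ledge is 120 mm wide, 16 mm thick and sticks out 20 mm from the front. The lid (top 16 mm of the hive) has a lip that sticks out 6 mm from the front. Axes of the hive.
- entrance (a point): Centre of the entrance hole (24 mm across) in the hive's front face, 55 mm above its underside, in the middle of its width; hidden under the disc unless an opening stands over it. Its axes are the hive's.
- pivot (a point): Centre of the entrance disc's outer face, at the pivot screw, 80 mm above the hive's underside and 3.5 mm off the front face; axes of the hive. The screw's head stands 2 mm out.
- disc (a joint): Angle of the entrance disc, a plain metal disc 92 mm across on the hive's front. It turns without end and stays where left (0.05 N m friction, 1.3 N at the lug). 0 or a whole turn: blank quarter over the entrance; grows anticlockwise as one faces the front; starts at 0.95 to 5.33. Anticlockwise from the blank quarter: one round hole, four slots, a grille of small holes.
- blank (a point): Middle of the disc's blank quarter, 25 mm from the pivot; it turns with the disc. It has to come over the entrance.
- lug (a point): Middle of the finger lug near the disc's rim, 38 mm from the pivot, 135 degrees anticlockwise from the blank quarter as one faces the front. The lug is 12 mm along the radius, 8 mm thick and stands 15 mm out of the disc; this point is 7.5 mm off the disc's face. It turns with the disc.
- tin_center (a point): Small plain steel nail tin, closed, 56 mm across and 70 mm high, 0.18 to 0.35 kg, standing in the gap between the bearers, where the hive has to lie. The point is its centre, half-way up.
- pot: Paint tin, 100 mm across, 117 mm high, standing. Bystander. Origin: centre of its underside.
- comb_frame: Small empty wooden comb frame lying flat, 110 x 170 mm (its x, y), 16 mm high. Bystander. Origin: centre of its underside.
- hive_tool: Flat steel hive tool lying along its own x, 190 mm long, 42 mm wide, 18 mm high at its bent end. Bystander. Origin: its middle, on the bench.
- spool: Black spool of frame wire standing on its flange, 64 mm across, 34 mm high. Bystander. Origin: centre of its underside.
- block: Dark hardwood block, 70 x 35 mm (its x, y), 28 mm high. Bystander. Origin: centre of its underside.
- brush: Flat paint brush lying along its own x, 185 mm long, 48 mm wide, 16 mm high. Bystander. Origin: near its middle, on the bench.
- jar: Closed glass jar, 58 mm across, 75 mm high, standing. Bystander. Origin: centre of its underside.
There are look-alikes about, which are no part of the job. What is shaped like the part that bears tin_center but turquoise or yellow is not meant.

How it is judged:
By the outcome, as a careful person would: the job done as asked, in the order asked, and still so for the second after the job is handed in, with the robot touching nothing.
It also fails if it takes over 72 s, if anything falls off the work surface, if the arm or the gripper's body presses on something with over 40 N, if the wrist force passes 120 N, or if a joint passes its speed limit or range.

## Working session

There is one attempt and no reset: what is moved stays moved. The work goes in short steps, Python scripts to look and compute and a tool call to move; the robot and the scene stay as the last step left them, time stands still between calls to the robot, and variables do not carry over. Pictures are saved under pics/ and viewed, and the job is handed in when it is done.

Besides the shell and the picture viewer there is one more tool, called after "Emit:" by a JSON object that holds its "api" and its "payload", one argument or row to a line. send_rows: Moves the arm, as the interface text tells. Its arguments: {"type":"object","properties":{"travel":{"type":"array","items":{"type":"array","items":{"type":"number"}}},"delta_rot":{"type":"array","items":{"type":"array","items":{"type":"number"}}},"claw":{"type":"array","items":{"type":"number"}}},"required":["travel","delta_rot","claw"]}

```bash
ls; mkdir -p pics
python3 - <<'E'
from rig import ctrl, snapshot, nets
import cv2
s=ctrl.observe(); print({k:s[k] for k in ('time_s','qpos','tcp_pos','eef_rot','contact_force','grip_width')})
for n in ('scene','top'):
    p=snapshot(n); cv2.imwrite(f'pics/{n}0.png',p['color']); print(n,p['K'],p['world_to_cam'],p.keys())
    for l in ('rack','nuc','disc','tin_center','pot','comb_frame','hive_tool','spool','block','brush','jar','lug','blank','pivot','ledge','entrance'):
        try: print(l,[(round(d['confidence'],2),[round(float(x)) for x in d['centre']],int(d['pixels'].sum())) for d in nets.cut_out(p,l)][:4])
        except Exception as e: print(l,e)
print(ctrl.observe()['time_s'])
E
```

```text
pics
{'time_s': 0.0, 'qpos': array([ 9.64199594e-01,  2.59323737e-01,  1.53612802e+00, -3.20430481e-05,
        1.34801229e+00, -2.02823845e-01]), 'tcp_pos': array([0.21576711, 0.50530513, 0.23046704]), 'eef_rot': array([[ 3.92883128e-01,  9.19587823e-01, -1.04115912e-03],
       [ 9.19586573e-01, -3.92884355e-01, -1.55534024e-03],
       [-1.83932707e-03, -3.46369008e-04, -9.99998248e-01]]), 'contact_force': array([-1.00462269, -0.45221749,  0.40409532]), 'grip_width': 0.08521992817644185}
scene [[401.4414363    0.         311.4555089 ]
 [  0.         401.4414363  194.78785829]
 [  0.           0.           1.        ]] [[ 0.8352914   0.54977191  0.00625488 -0.46360367]
 [-0.34101118  0.50912157  0.7902573   0.13350136]
 [ 0.43127677 -0.66222811  0.61274324 -1.2109838 ]
 [ 0.          0.          0.          1.        ]] dict_keys(['color', 'K', 'world_to_cam', 'shot'])
rack [(0.71, [361, 209], 616)]
nuc [(0.59, [298, 214], 9642)]
disc [(0.63, [283, 241], 973)]
tin_center [(0.93, [400, 144], 519), (0.9, [353, 170], 610), (0.71, [236, 216], 887), (0.58, [329, 151], 573)]
pot [(0.73, 
[... 792 characters left out ...]
 1.00000000e+00]] dict_keys(['color', 'K', 'world_to_cam', 'shot'])
rack [(0.96, [282, 201], 1724)]
nuc [(0.87, [361, 183], 4404)]
disc []
tin_center [(0.95, [170, 177], 635), (0.87, [367, 252], 470), (0.86, [241, 199], 528), (0.64, [228, 235], 504)]
pot [(0.61, [310, 139], 496)]
comb_frame [(0.58, [427, 202], 843), (0.22, [311, 140], 519)]
hive_tool [(0.82, [206, 186], 746)]
spool [(0.94, [310, 139], 519)]
block [(0.87, [410, 255], 413)]
brush [(0.86, [282, 273], 927), (0.19, [360, 183], 4354)]
jar [(0.91, [253, 136], 513)]
lug []
blank [(0.63, [205, 189], 867)]
pivot [(0.93, [361, 183], 4466), (0.72, [407, 252], 359)]
ledge [(0.57, [361, 180], 4468)]
entrance [(0.93, [360, 183], 4335)]
1.7
```

View pics/scene0.png

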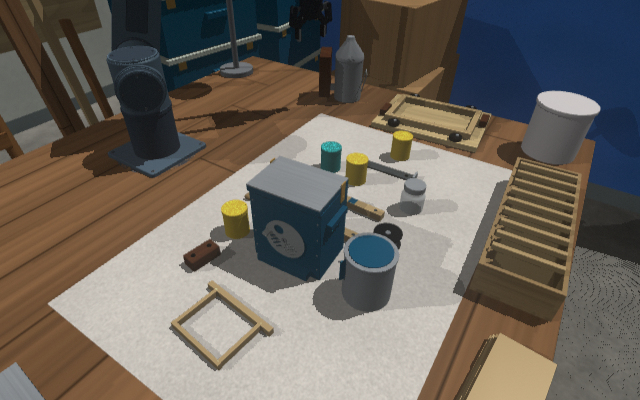

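View pics/top0.png

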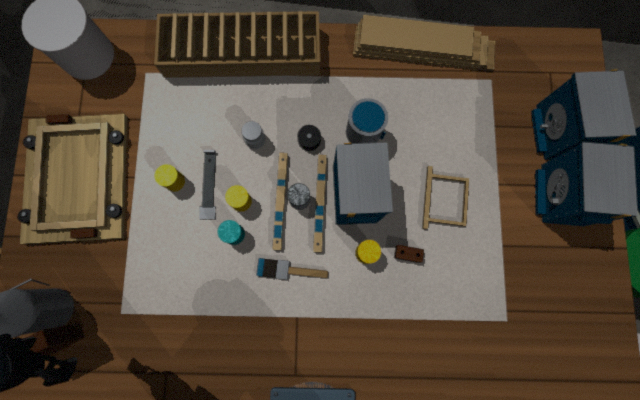

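```bash
cat > h.py <<'E'
import numpy as np, cv2
CAM={'scene':(np.array([[401.4414363,0,311.4555089],[0,401.4414363,194.78785829],[0,0,1]]),np.array([[0.8352914,0.54977191,0.00625488,-0.46360367],[-0.34101118,0.50912157,0.7902573,0.13350136],[0.43127677,-0.66222811,0.61274324,-1.2109838],[0,0,0,1]])),
'top':(np.array([[421.0381999,0,314.73479694],[0,421.0381999,197.30084657],[0,0,1]]),np.array([[1.99206876e-02,-9.99792217e-01,4.32312626e-03,-8.73168745e-03],[9.81770415e-01,2.03787389e-02,1.88975024e-01,-5.67457337e-01],[-1.89023858e-01,4.79805041e-04,9.81972378e-01,-1.01776881e+00],[0,0,0,1]]))}
def proj(cam,P):
    K,W=CAM[cam] if isinstance(cam,str) else cam
    P=np.atleast_2d(P); c=P@W[:3,:3].T+W[:3,3]
    q=np.c_[c[:,0],-c[:,1],-c[:,2]]@K.T
    return q[:,:2]/q[:,2:]
def ray(cam,uv):
    K,W=CAM[cam] if isinstance(cam,str) else cam
    d=np.linalg.inv(K)@np.array([uv[0],uv[1],1.]); d=np.array([d[0],-d[1],-d[2]])
    R=W[:3,:3]; return -R.T@W[:3,3], R.T@d
def onz(cam,uv,z):
    o,d=ray(cam,uv); return o+d*(z-o[2])/d[2]
def wristcam(p,s):
    T=np.eye(4);T[:3,:3]=s['eef_rot'];T[:3,3]=s['tcp_pos']
    return (p['K'],np.linalg.inv(T@p['T_tool_cam']))
def crop(img,x0,y0,x1,y1,f,name):
    cv2.imwrite(name,cv2.resize(img[y0:y1,x0:x1],None,fx=f,fy=f,interpolation=cv2.INTER_CUBIC))
E
python3 - <<'E'
from h import *
a=cv2.imread('pics/top0.png');crop(a,220,110,420,260,4,'pics/topc.png')
a=cv2.imread('pics/scene0.png');crop(a,230,130,430,280,4,'pics/scc.png')
E
```

```text
(no output)
```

View pics/topc.png

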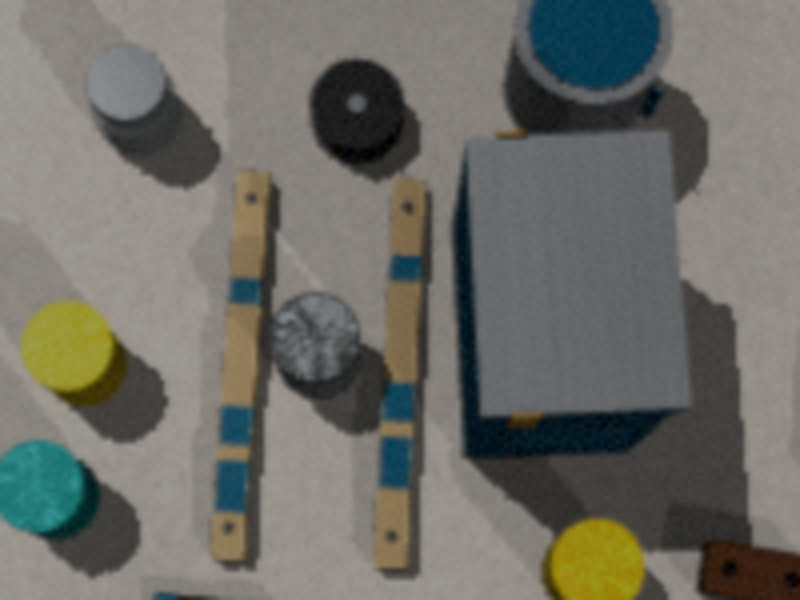

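View pics/scc.png

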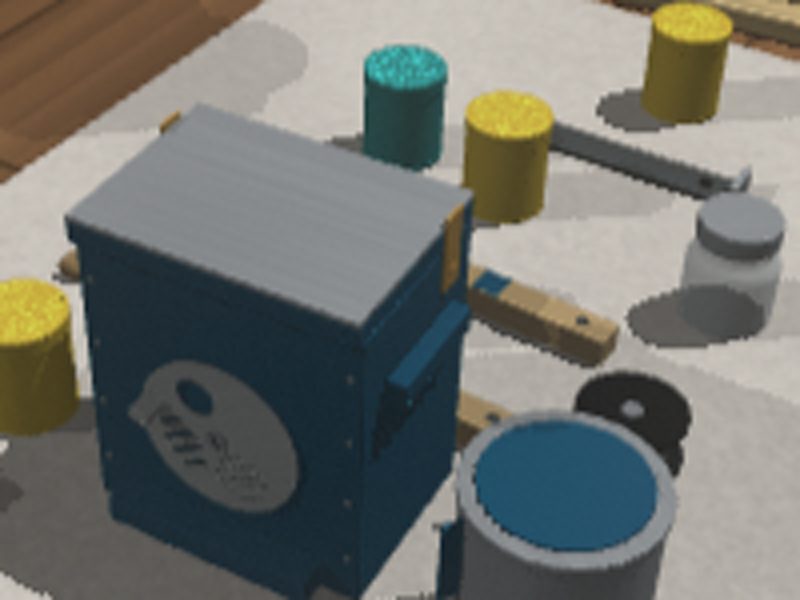

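Run:
```python
from h import *
from scipy.optimize import least_squares
f=lambda x,y:(220+x/4-.375,110+y/4-.375)
print('cam',ray('top',(0,0))[0],ray('scene',(0,0))[0])
for n,u in dict(nt1=(394,180),nt2=(427,182),nb1=(375,567),nb2=(408,569),ft1=(237,170),ft2=(271,173),fb1=(212,557),fb2=(243,560)).items(): print(n,onz('top',f(*u),0.02).round(4), onz('top',f(*u),0).round(4))
for u in ((467,141),(668,132),(690,405),(481,416)): print('lid',onz('top',f(*u),.19).round(4))
for u in ((465,457),(625,450)): print('base',onz('top',f(*u),0).round(4))
print('tin top',onz('top',f(316,336),.07).round(4))
# spheres for others
for n,u,z in (('pot',f(597,28),.117),('spool',f(357,100),.034),('jar',f(127,82),.075),('yel_hive',f(597,566),.07),('yel',f(70,346),.07),('turq',f(40,487),.07),('block',f(770,565),.028)): print(n,onz('top',u,z).round(3))
for n,u in (('brushL',(258,268)),('brushR',(327,273)),('toolT',(210,153)),('toolB',(207,218)),('fr1',(425,228)),('fr2',(468,175)),('fr3',(428,168))): print(n,onz('top',u,.015).round(3))
```

```text
cam [0.36490418 0.00332252 1.10669387] [ 0.9550388  -0.61503966  0.6394215 ]
nt1 [ 0.6908 -0.004   0.02  ] [ 0.6968 -0.0041  0.    ]
nt2 [ 0.6898 -0.0261  0.02  ] [ 0.6958 -0.0267  0.    ]
nb1 [0.4328 0.0035 0.02  ] [0.434  0.0035 0.    ]
nb2 [ 0.432  -0.0177  0.02  ] [ 0.4332 -0.0181  0.    ]
ft1 [0.6955 0.1014 0.02  ] [0.7016 0.1032 0.    ]
ft2 [0.6939 0.0786 0.02  ] [0.6999 0.08   0.    ]
fb1 [0.4371 0.1082 0.02  ] [0.4384 0.1101 0.    ]
fb2 [0.4356 0.0882 0.02  ] [0.4369 0.0898 0.    ]
lid [ 0.6637 -0.0439  0.19  ]
lid [ 0.6714 -0.1582  0.19  ]
lid [ 0.5144 -0.1684  0.19  ]
lid [ 0.5059 -0.0532  0.19  ]
base [ 0.5075 -0.0546  0.    ]
base [ 0.5144 -0.1604  0.    ]
tin top [0.573  0.0435 0.07  ]
pot [ 0.762 -0.128  0.117]
spool [0.742 0.022 0.034]
jar [0.736 0.169 0.075]
yel_hive [ 0.433 -0.132  0.07 ]
yel [0.563 0.197 0.07 ]
turq [0.475 0.211 0.07 ]
block [ 0.439 -0.248  0.028]
brushL [0.388 0.144 0.015]
brushR [ 0.379 -0.032  0.015]
toolT [0.691 0.287 0.015]
toolB [0.514 0.283 0.015]
fr1 [ 0.5   -0.286  0.015]
fr2 [ 0.644 -0.405  0.015]
fr3 [ 0.661 -0.299  0.015]
```

Candidates for the nail tin in the top view are:
- grey steel at (299,195), between the bearers
- yellow at (168,178), (238,198) and (369,252)
- turquoise at (231,232)
- the grey-lidded jar at (253,136)

I choose (299,195). It is plain steel and stands in the gap, which the close crop confirms.

```bash
cat >> h.py <<'E'
from scipy.spatial.transform import Rotation as Ro
def down(ang): # tool down, jaw axis at angle ang (deg) from world x
    a=np.radians(ang); x=np.array([np.cos(a),np.sin(a),0]); z=np.array([0,0,-1.]); return np.c_[x,np.cross(z,x),z]
def delta(s,p,R):
    R0=s['eef_rot']; return (R0.T@(np.array(p)-s['tcp_pos'])).round(4), Ro.from_matrix(R0.T@R).as_rotvec(degrees=True).round(2)
def st(s):
    print('t',round(s['time_s'],2),'tcp',s['tcp_pos'].round(4),'F',s['contact_force'].round(1),'w',round(s['grip_width'],4),'q',s['qpos'].round(3)); print(s['eef_rot'].round(3).tolist())
E
python3 - <<'E'
from h import *; from rig import ctrl
s=ctrl.observe(); st(s); print(delta(s,(.573,.0435,.17),down(-1.7)))
E
```

```text
t 1.7 tcp [0.2161 0.5058 0.2313] F [-0.1  0.3 -0.1] w 0.0856 q [ 0.964  0.259  1.535  0.     1.348 -0.203]
[[0.393, 0.92, -0.0], [0.92, -0.393, 0.0], [0.0, -0.0, -1.0]]
(array([-0.2849,  0.5099,  0.0613]), array([-0.  , -0.  , 68.56]))
```

Emit:
{"api": "send_rows", "payload": {
  "travel": [
    [-0.285,0.51,0.061],
    [-0.285,0.51,0.061],
    [-0.285,0.51,0.061],
    [-0.285,0.51,0.061],
    [-0.285,0.51,0.061],
    [-0.285,0.51,0.061],
    [-0.285,0.51,0.061],
    [-0.285,0.51,0.061],
    [-0.285,0.51,0.061],
    [-0.285,0.51,0.061],
    [-0.285,0.51,0.061],
    [-0.285,0.51,0.061]
  ],
  "delta_rot": [
    [0,0,68.6],
    [0,0,68.6],
    [0,0,68.6],
    [0,0,68.6],
    [0,0,68.6],
    [0,0,68.6],
    [0,0,68.6],
    [0,0,68.6],
    [0,0,68.6],
    [0,0,68.6],
    [0,0,68.6],
    [0,0,68.6]
  ],
  "claw": [1,1,1,1,1,1,1,1,1,1,1,1]
}}

```text
time_s: 2.9
tcp_pos: [0.5747, 0.0405, 0.17]
eef_rot: [[0.999, -0.032, 0.001], [-0.032, -0.999, -0.0], [0.001, 0.0, -1.0]]
contact_force: [0.3, 0.1, 0.6]
grip_width: 0.0854
```

Run:
```python
from h import *; from rig import ctrl,snapshot,nets
s=ctrl.observe(); st(s); p=snapshot('wrist'); C=wristcam(p,s); cv2.imwrite('pics/w1.png',p['color'])
for d in nets.cut_out(p,'tin_center')[:3]:
    print(d['confidence'],d['centre'],onz(C,d['centre'],.07).round(4),onz(C,d['centre'],.035).round(4))
print(proj(C,[[.573,.0435,.07],[.573,.0435,0]]))
print(delta(s,(.573,.0435,.17),down(-1.7)))
```

```text
t 2.9 tcp [0.5747 0.0405 0.17  ] F [0.3 0.1 0.6] w 0.0854 q [-0.123  0.351  1.561 -0.     1.229 -0.091]
[[0.999, -0.032, 0.001], [-0.032, -0.999, -0.0], [0.001, 0.0, -1.0]]
0.9 [195.8, 9.7] [0.4962 0.1853 0.07  ] [0.4843 0.1946 0.035 ]
0.89 [295.6, 20.6] [0.5671 0.1762 0.07  ] [0.5655 0.1842 0.035 ]
0.85 [311.9, 190.0] [0.5746 0.0483 0.07  ] [0.574  0.0378 0.035 ]
[[310.27245782 195.3193162 ]
 [310.98510261 175.77053156]]
(array([-0.0018, -0.003 , -0.    ]), array([ 0.03, -0.04, -0.13]))
```

View pics/w1.png

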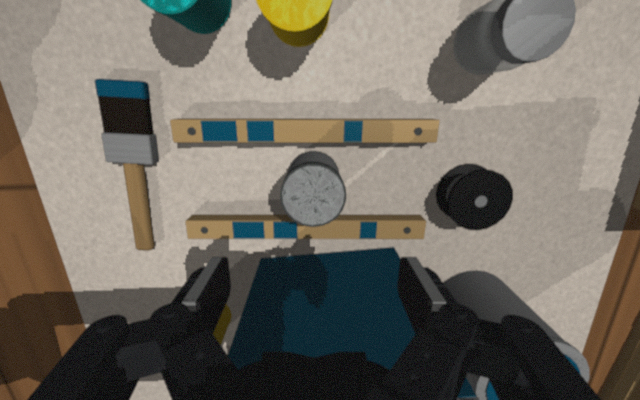

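The wrist view shows the grey tin lid at (313,195), in the gap between the bearers. That matches the projected target at (310,195).

Emit:
{"api": "send_rows", "payload": {
  "travel": [
    [-0.001,-0.0035,0.05],
    [-0.001,-0.0035,0.1],
    [-0.001,-0.0035,0.142],
    [-0.001,-0.0035,0.142],
    [-0.001,-0.0035,0.142],
    [-0.001,-0.0035,0.142],
    [-0.001,-0.0035,0.142],
    [-0.001,-0.0035,0.142],
    [-0.001,-0.0035,0.142],
    [-0.001,-0.0035,0.142]
  ],
  "delta_rot": [
    [0,0,0],
    [0,0,0],
    [0,0,0],
    [0,0,0],
    [0,0,0],
    [0,0,0],
    [0,0,0],
    [0,0,0],
    [0,0,0],
    [0,0,0]
  ],
  "claw": [1,1,1,1,-1,-1,-1,-1,-1,-1]
}}

```text
time_s: 4.0
tcp_pos: [0.5745, 0.0468, 0.0315]
eef_rot: [[1.0, -0.03, 0.006], [-0.03, -1.0, -0.0], [0.006, 0.0, -1.0]]
contact_force: [0.4, 0.6, 7.6]
grip_width: 0.055
```

Emit:
{"api": "send_rows", "payload": {
  "travel": [
    [0,0,-0.03],
    [0,0,-0.08],
    [0,0,-0.13],
    [0,0,-0.13],
    [0,0,-0.13]
  ],
  "delta_rot": [
    [0,0,0],
    [0,0,0],
    [0,0,0],
    [0,0,0],
    [0,0,0]
  ],
  "claw": [-1,-1,-1,-1,-1]
}}

```text
time_s: 4.5
tcp_pos: [0.5732, 0.0468, 0.1609]
eef_rot: [[1.0, -0.03, 0.005], [-0.03, -1.0, -0.001], [0.005, 0.0, -1.0]]
contact_force: [0.3, -0.5, -4.8]
grip_width: 0.0549
```

Run:
```python
from h import *; from rig import ctrl
s=ctrl.observe(); st(s); print(delta(s,(.36,.27,.1),down(25))); print(delta(s,(.36,.27,.1),down(35))[1])
```

```text
t 4.5 tcp [0.5732 0.0468 0.1609] F [ 0.3 -0.5 -4.8] w 0.0549 q [-0.112  0.355  1.579 -0.     1.202 -0.082]
[[1.0, -0.03, 0.005], [-0.03, -1.0, -0.001], [0.005, 0.0, -1.0]]
(array([-0.2202, -0.2167,  0.0597]), array([  0.09,  -0.28, -26.73]))
[  0.12  -0.28 -36.73]
```

Emit:
{"api": "send_rows", "payload": {
  "travel": [
    [-0.22,-0.217,0],
    [-0.22,-0.217,0],
    [-0.22,-0.217,0],
    [-0.22,-0.217,0],
    [-0.22,-0.217,0],
    [-0.22,-0.217,0],
    [-0.22,-0.217,0],
    [-0.22,-0.217,0.04],
    [-0.22,-0.217,0.08],
    [-0.22,-0.217,0.11],
    [-0.22,-0.217,0.124],
    [-0.22,-0.217,0.127]
  ],
  "delta_rot": [
    [0,0,-30],
    [0,0,-30],
    [0,0,-30],
    [0,0,-30],
    [0,0,-30],
    [0,0,-30],
    [0,0,-30],
    [0,0,-30],
    [0,0,-30],
    [0,0,-30],
    [0,0,-30],
    [0,0,-30]
  ],
  "claw": [-1,-1,-1,-1,-1,-1,-1,-1,-1,-1,-1,-1]
}}

```text
time_s: 5.7
tcp_pos: [0.3556, 0.2685, 0.0299]
eef_rot: [[0.881, 0.474, -0.008], [0.474, -0.881, -0.004], [-0.009, -0.001, -1.0]]
contact_force: [-14.3, -7.2, 42.3]
grip_width: 0.055
```

Emit:
{"api": "send_rows", "payload": {
  "travel": [
    [0,0,-0.003],
    [0,0,-0.003],
    [0,0,-0.003],
    [0,0,-0.003],
    [0,0,-0.003],
    [0,0,-0.03],
    [0,0,-0.08],
    [0,0,-0.13],
    [0,0,-0.17]
  ],
  "delta_rot": [
    [0,0,0],
    [0,0,0],
    [0,0,0],
    [0,0,0],
    [0,0,0],
    [0,0,0],
    [0,0,0],
    [0,0,0],
    [0,0,0]
  ],
  "claw": [-1,1,1,1,1,1,1,1,1]
}}

```text
time_s: 6.6
tcp_pos: [0.3592, 0.2706, 0.2041]
eef_rot: [[0.881, 0.474, 0.002], [0.474, -0.881, 0.001], [0.002, 0.0, -1.0]]
contact_force: [1.1, 0.3, 0.1]
grip_width: 0.0852
```

Run:
```python
from h import *; from rig import ctrl,snapshot
s=ctrl.observe(); st(s)
p=snapshot('top'); cv2.imwrite('pics/top1.png',p['color'])
# disc in scene crop
```

```text
t 6.6 tcp [0.3592 0.2706 0.2041] F [1.1 0.3 0.1] w 0.0852 q [ 0.397  0.097  1.805 -0.     1.238 -0.097]
[[0.881, 0.474, 0.002], [0.474, -0.881, 0.001], [0.002, 0.0, -1.0]]
```

View pics/top1.png

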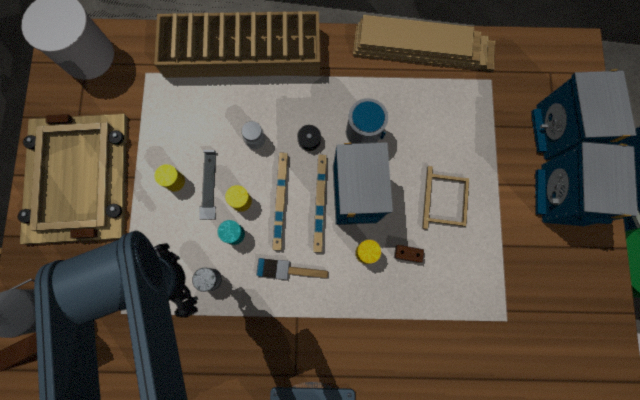

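```bash
cat >> h.py <<'E'
def tilt(tau,jaw=-1.7): # tool z tilted tau deg below horizontal toward rack +x
    a=np.radians(jaw); x=np.array([np.cos(a),np.sin(a),0]); h=np.array([-np.sin(a),np.cos(a),0]); t=np.radians(tau)
    z=np.cos(t)*h+np.array([0,0,-np.sin(t)]); return np.c_[x,np.cross(z,x),z]
E
python3 - <<'E'
from h import *; from rig import ctrl
s=ctrl.observe(); st(s); print(delta(s,(.592,-.24,.30),tilt(45)));
E
```

```text
t 6.65 tcp [0.3623 0.272  0.2102] F [2.4 1.3 3.8] w 0.0854 q [ 0.397  0.091  1.795  0.     1.242 -0.097]
[[0.881, 0.474, 0.012], [0.474, -0.881, 0.005], [0.013, 0.001, -1.0]]
(array([-0.0393,  0.5598, -0.0896]), array([43.82, 11.08, 28.69]))
```

Emit:
{"api": "send_rows", "payload": {
  "travel": [
    [0,0.03,-0.06],
    [-0.01,0.08,-0.09],
    [-0.039,0.56,-0.09],
    [-0.039,0.56,-0.09],
    [-0.039,0.56,-0.09],
    [-0.039,0.56,-0.09],
    [-0.039,0.56,-0.09],
    [-0.039,0.56,-0.09],
    [-0.039,0.56,-0.09],
    [-0.039,0.56,-0.09],
    [-0.039,0.56,-0.09],
    [-0.039,0.56,-0.09]
  ],
  "delta_rot": [
    [0,0,0],
    [0,0,0],
    [43.8,11.1,28.7],
    [43.8,11.1,28.7],
    [43.8,11.1,28.7],
    [43.8,11.1,28.7],
    [43.8,11.1,28.7],
    [43.8,11.1,28.7],
    [43.8,11.1,28.7],
    [43.8,11.1,28.7],
    [43.8,11.1,28.7],
    [43.8,11.1,28.7]
  ],
  "claw": [1,1,1,1,1,1,1,1,1,1,1,1]
}}

```text
time_s: 7.85
tcp_pos: [0.582, -0.2258, 0.2897]
eef_rot: [[0.999, -0.031, 0.014], [-0.032, -0.71, 0.703], [-0.012, -0.703, -0.711]]
contact_force: [0.5, -0.3, 0.4]
grip_width: 0.0858
```

Run:
```python
from h import *; from rig import ctrl,snapshot
s=ctrl.observe(); st(s)
p=snapshot('scene'); cv2.imwrite('pics/s2.png',p['color'])
print(delta(s,(.592,-.25,.30),tilt(45)));
```

```text
t 7.85 tcp [ 0.582  -0.2258  0.2897] F [ 0.5 -0.3  0.4] w 0.0858 q [-0.837  0.647  1.033  0.563  2.018 -0.7  ]
[[0.999, -0.031, 0.014], [-0.032, -0.71, 0.703], [-0.012, -0.703, -0.711]]
(array([ 0.0107,  0.0096, -0.0242]), array([ 0.29,  0.39, -0.57]))
```

View pics/s2.png

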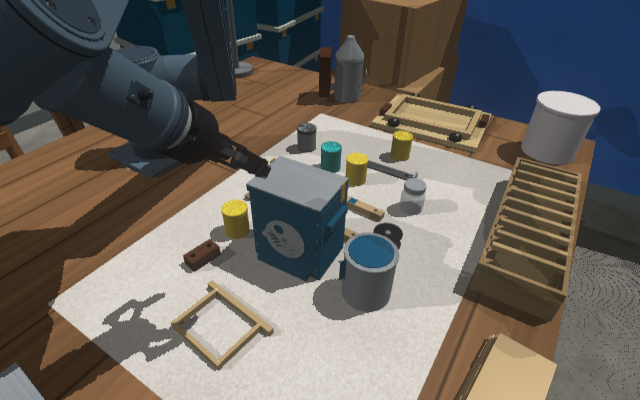

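Run:
```python
from h import *; from rig import ctrl,snapshot
s=ctrl.observe(); 
for p in ((.592,-.24,.2),(.592,-.23,.033),(.592,-.19,.033)): print(delta(s,p,tilt(45)))
```

```text
(array([0.0087, 0.0654, 0.0565]), array([ 0.42,  0.15, -0.8 ]))
(array([0.0103, 0.1755, 0.1824]), array([ 0.42,  0.15, -0.8 ]))
(array([0.0088, 0.147 , 0.2105]), array([ 0.42,  0.15, -0.8 ]))
```

Emit:
{"api": "send_rows", "payload": {
  "travel": [
    [0.009,0.035,0.025],
    [0.009,0.065,0.057],
    [0.009,0.1,0.095],
    [0.01,0.135,0.135],
    [0.01,0.165,0.172],
    [0.01,0.175,0.182],
    [0.01,0.175,0.182],
    [0.01,0.175,0.182]
  ],
  "delta_rot": [
    [0.4,0.2,-0.8],
    [0.4,0.2,-0.8],
    [0.4,0.2,-0.8],
    [0.4,0.2,-0.8],
    [0.4,0.2,-0.8],
    [0.4,0.2,-0.8],
    [0.4,0.2,-0.8],
    [0.4,0.2,-0.8]
  ],
  "claw": [1,1,1,1,1,1,1,1]
}}

```text
time_s: 8.7
tcp_pos: [0.5896, -0.2208, 0.0398]
eef_rot: [[1.0, -0.014, 0.018], [-0.023, -0.707, 0.707], [0.003, -0.707, -0.707]]
contact_force: [0.7, 0.3, 0.3]
grip_width: 0.0854
```

Run:
```python
from h import *; from rig import ctrl,snapshot
s=ctrl.observe(); st(s)
p=snapshot('scene'); crop(p['color'],180,140,420,320,3,'pics/s3.png')
for q in ((.592,-.19,.033),(.593,-.17,.033),(.593,-.15,.033)): print(delta(s,q,tilt(45)))
```

```text
t 8.7 tcp [ 0.5896 -0.2208  0.0398] F [0.7 0.3 0.3] w 0.0854 q [-0.828  0.875  1.247  0.515  1.634 -0.939]
[[1.0, -0.014, 0.018], [-0.023, -0.707, 0.707], [0.003, -0.707, -0.707]]
(array([ 0.0016, -0.0169,  0.0266]), array([-0.03,  0.15,  0.39]))
(array([ 0.0022, -0.0311,  0.0408]), array([-0.03,  0.15,  0.39]))
(array([ 0.0017, -0.0452,  0.0549]), array([-0.03,  0.15,  0.39]))
```

View pics/s3.png

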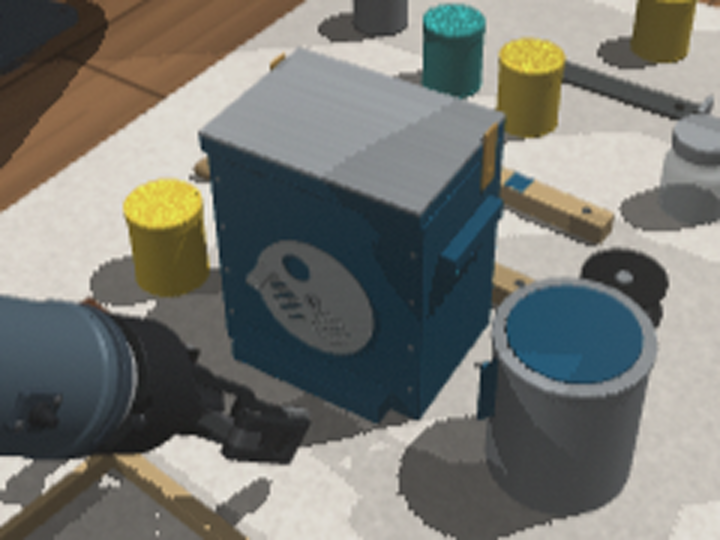

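Emit:
{"api": "send_rows", "payload": {
  "travel": [
    [0.002,-0.02,0.023],
    [0.002,-0.034,0.038],
    [0.002,-0.039,0.043],
    [0.002,-0.043,0.047],
    [0.002,-0.047,0.051],
    [0.002,-0.05,0.054],
    [0.002,-0.053,0.057],
    [0.002,-0.053,0.057]
  ],
  "delta_rot": [
    [0,0,0.4],
    [0,0,0.4],
    [0,0,0.4],
    [0,0,0.4],
    [0,0,0.4],
    [0,0,0.4],
    [0,0,0.4],
    [0,0,0.4]
  ],
  "claw": [1,1,1,1,1,1,1,1]
}}

```text
time_s: 9.55
tcp_pos: [0.5932, -0.1443, 0.0366]
eef_rot: [[1.0, -0.021, 0.019], [-0.029, -0.708, 0.706], [-0.001, -0.706, -0.708]]
contact_force: [-1.1, -2.6, 2.0]
grip_width: 0.0854
```

Run:
```python
from h import *; from rig import ctrl,snapshot
s=ctrl.observe(); st(s)
p=snapshot('top'); crop(p['color'],220,110,420,260,4,'pics/t3.png')
p=snapshot('scene'); crop(p['color'],180,140,420,320,3,'pics/s4.png')
```

```text
t 9.55 tcp [ 0.5932 -0.1443  0.0366] F [-1.1 -2.6  2. ] w 0.0854 q [-0.749  0.817  1.385  0.559  1.53  -0.918]
[[1.0, -0.021, 0.019], [-0.029, -0.708, 0.706], [-0.001, -0.706, -0.708]]
```

View pics/t3.png

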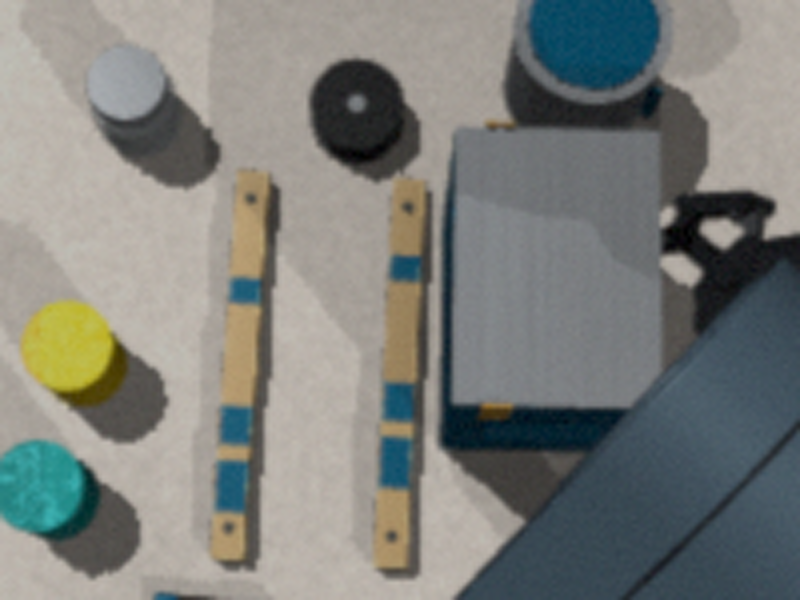

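View pics/s4.png

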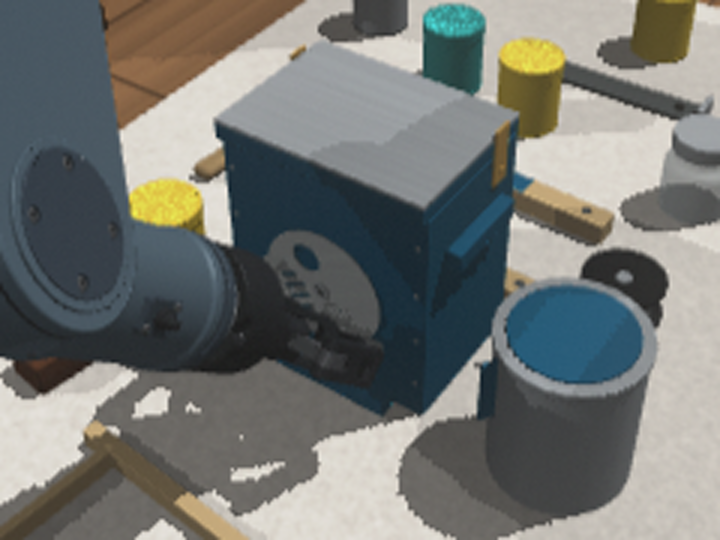

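Emit:
{"api": "send_rows", "payload": {
  "travel": [
    [0,-0.004,0.004],
    [0,-0.006,0.006],
    [0,-0.008,0.008],
    [0,-0.0095,0.0095],
    [0,-0.011,0.011],
    [0,-0.011,0.011]
  ],
  "delta_rot": [
    [0,0,0],
    [0,0,0],
    [0,0,0],
    [0,0,0],
    [0,0,0],
    [0,0,0]
  ],
  "claw": [1,1,1,1,1,1]
}}

```text
time_s: 10.25
tcp_pos: [0.5939, -0.1284, 0.036]
eef_rot: [[1.0, -0.022, 0.02], [-0.029, -0.707, 0.706], [-0.002, -0.707, -0.708]]
contact_force: [-0.3, -4.1, 2.2]
grip_width: 0.0857
```

Run:
```python
from h import *; from rig import ctrl,snapshot
s=ctrl.observe(); st(s)
p=snapshot('top'); crop(p['color'],270,110,420,260,5,'pics/t4.png')
```

```text
t 10.25 tcp [ 0.5939 -0.1284  0.036 ] F [-0.3 -4.1  2.2] w 0.0857 q [-0.732  0.807  1.41   0.57   1.51  -0.913]
[[1.0, -0.022, 0.02], [-0.029, -0.707, 0.706], [-0.002, -0.707, -0.708]]
```

View pics/t4.png

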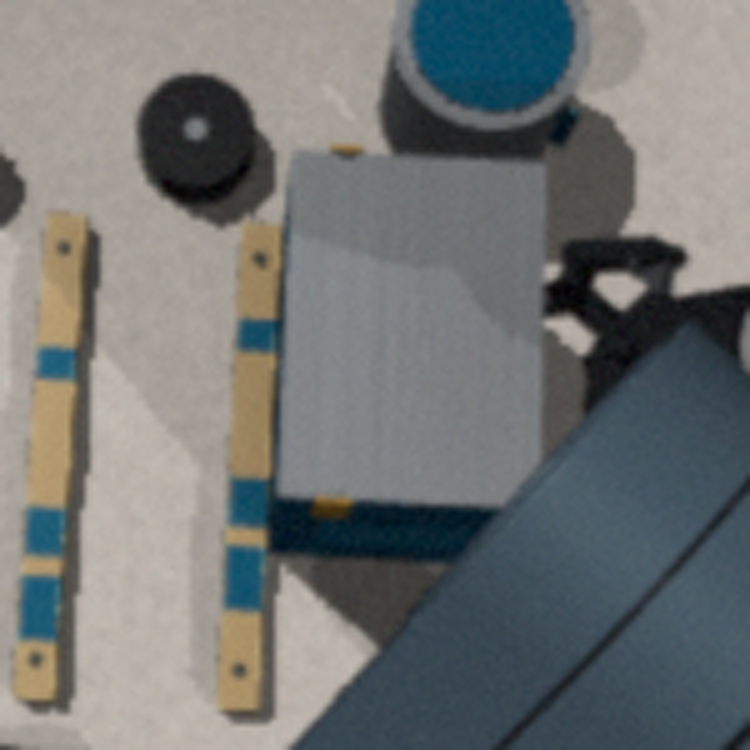

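Emit:
{"api": "send_rows", "payload": {
  "travel": [
    [0,-0.001,0.001],
    [0,-0.002,0.002],
    [0,-0.003,0.003],
    [0,-0.003,0.003]
  ],
  "delta_rot": [
    [0,0,0],
    [0,0,0],
    [0,0,0],
    [0,0,0]
  ],
  "claw": [1,1,1,1]
}}

```text
time_s: 10.7
tcp_pos: [0.5938, -0.128, 0.0359]
eef_rot: [[1.0, -0.022, 0.021], [-0.031, -0.711, 0.702], [-0.001, -0.702, -0.712]]
contact_force: [-4.8, -18.1, 7.3]
grip_width: 0.0854
```

Run:
```python
from h import *; from rig import ctrl
s=ctrl.observe(); st(s)
for q in ((.593,-.165,.037),(.593,-.165,.133),(.594,-.14,.133),(.594,-.130,.133)): print(*delta(s,q,tilt(45)))
```

```text
t 10.7 tcp [ 0.5938 -0.128   0.0359] F [ -4.8 -18.1   7.3] w 0.0854 q [-0.731  0.803  1.415  0.568  1.503 -0.912]
[[1.0, -0.022, 0.021], [-0.031, -0.711, 0.702], [-0.001, -0.702, -0.712]]
[ 0.0003  0.0255 -0.0268] [ 0.38 -0.01 -0.08]
[ 0.0003 -0.0419 -0.0951] [ 0.38 -0.01 -0.08]
[ 0.0005 -0.0597 -0.0775] [ 0.38 -0.01 -0.08]
[ 0.0002 -0.0668 -0.0705] [ 0.38 -0.01 -0.08]
```

Emit:
{"api": "send_rows", "payload": {
  "travel": [
    [0,0.012,-0.012],
    [0,0.0255,-0.027],
    [0,0.0255,-0.027],
    [0,-0.008,-0.06],
    [0,-0.042,-0.095],
    [0,-0.042,-0.095],
    [0,-0.052,-0.085],
    [0,-0.06,-0.0775],
    [0,-0.06,-0.0775]
  ],
  "delta_rot": [
    [0.4,0,0],
    [0.4,0,0],
    [0.4,0,0],
    [0.4,0,0],
    [0.4,0,0],
    [0.4,0,0],
    [0.4,0,0],
    [0.4,0,0],
    [0.4,0,0]
  ],
  "claw": [1,1,1,1,1,1,1,1,1]
}}

```text
time_s: 11.6
tcp_pos: [0.5922, -0.1317, 0.1315]
eef_rot: [[1.0, -0.023, 0.013], [-0.025, -0.698, 0.715], [-0.007, -0.715, -0.699]]
contact_force: [-0.5, 0.3, 0.2]
grip_width: 0.0856
```

Run:
```python
from h import *; from rig import ctrl,snapshot
s=ctrl.observe(); st(s)
p=snapshot('top'); crop(p['color'],270,110,420,260,5,'pics/t5.png')
for q in ((.594,-.128,.133),(.595,-.1038,.15),(.596,-.077,.163),(.597,-.048,.171),(.597,-.034,.173),(.598,-.019,.1735),(.598,-.004,.173),(.599,.011,.171)): print(*delta(s,q,tilt(45)))
```

```text
t 11.6 tcp [ 0.5922 -0.1317  0.1315] F [-0.5  0.3  0.2] w 0.0856 q [-0.739  0.701  1.354  0.571  1.664 -0.829]
[[1.0, -0.023, 0.013], [-0.025, -0.698, 0.715], [-0.007, -0.715, -0.699]]
[ 0.0017 -0.0037  0.0016] [-0.67  0.45 -0.12]
[ 0.002  -0.0328  0.0071] [-0.67  0.45 -0.12]
[ 0.0022 -0.0608  0.0172] [-0.67  0.45 -0.12]
[ 0.0024 -0.0868  0.0323] [-0.67  0.45 -0.12]
[ 0.002  -0.098   0.0409] [-0.67  0.45 -0.12]
[ 0.0027 -0.1089  0.0513] [-0.67  0.45 -0.12]
[ 0.0023 -0.119   0.0624] [-0.67  0.45 -0.12]
[ 0.0029 -0.1281  0.0745] [-0.67  0.45 -0.12]
```

View pics/t5.png

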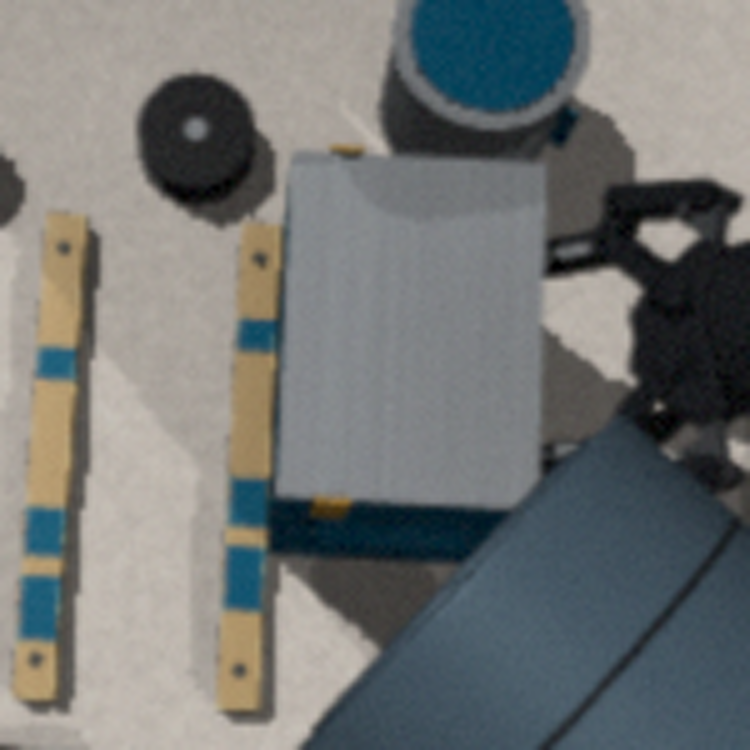

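Emit:
{"api": "send_rows", "payload": {
  "travel": [
    [0.002,-0.004,0.002],
    [0.002,-0.011,0.003],
    [0.002,-0.018,0.004],
    [0.002,-0.025,0.0055],
    [0.002,-0.033,0.007],
    [0.002,-0.04,0.0095],
    [0.002,-0.047,0.012],
    [0.002,-0.054,0.0145],
    [0.002,-0.061,0.017]
  ],
  "delta_rot": [
    [0,0,0],
    [0,0,0],
    [0,0,0],
    [0,0,0],
    [0,0,0],
    [0,0,0],
    [0,0,0],
    [0,0,0],
    [0,0,0]
  ],
  "claw": [1,1,1,1,1,1,1,1,1]
}}

```text
time_s: 12.55
tcp_pos: [0.5968, -0.0795, 0.1646]
eef_rot: [[1.0, -0.022, 0.017], [-0.028, -0.701, 0.713], [-0.004, -0.713, -0.701]]
contact_force: [-0.2, -1.4, 0.3]
grip_width: 0.0854
```

Run:
```python
from h import *; from rig import ctrl,snapshot
s=ctrl.observe(); st(s)
p=snapshot('top'); crop(p['color'],270,110,420,260,4,'pics/t6.png')
p=snapshot('scene'); crop(p['color'],180,140,420,320,3,'pics/s6.png')
for q in ((.595,-.062,.167),(.596,-.048,.171),(.597,-.034,.173),(.597,-.019,.1735),(.598,-.004,.173),(.599,.011,.171),(.599,0,.25)): print(*delta(s,q,tilt(45)))
```

```text
t 12.55 tcp [ 0.5968 -0.0795  0.1646] F [-0.2 -1.4  0.3] w 0.0854 q [-0.676  0.626  1.402  0.605  1.65  -0.768]
[[1.0, -0.022, 0.017], [-0.028, -0.701, 0.713], [-0.004, -0.713, -0.701]]
[-0.0023 -0.014   0.0108] [-0.48  0.23 -0.07]
[-0.0017 -0.0267  0.018 ] [-0.48  0.23 -0.07]
[-0.0011 -0.0379  0.0265] [-0.48  0.23 -0.07]
[-0.0015 -0.0488  0.0369] [-0.48  0.23 -0.07]
[-0.0009 -0.059   0.048 ] [-0.48  0.23 -0.07]
[-0.0003 -0.0681  0.0601] [-0.48  0.23 -0.07]
[-0.0003 -0.1167 -0.0032] [-0.48  0.23 -0.07]
```

View pics/t6.png

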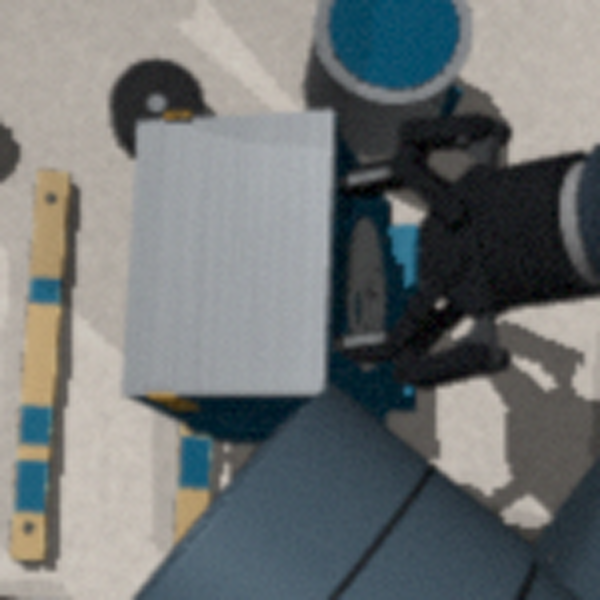

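View pics/s6.png

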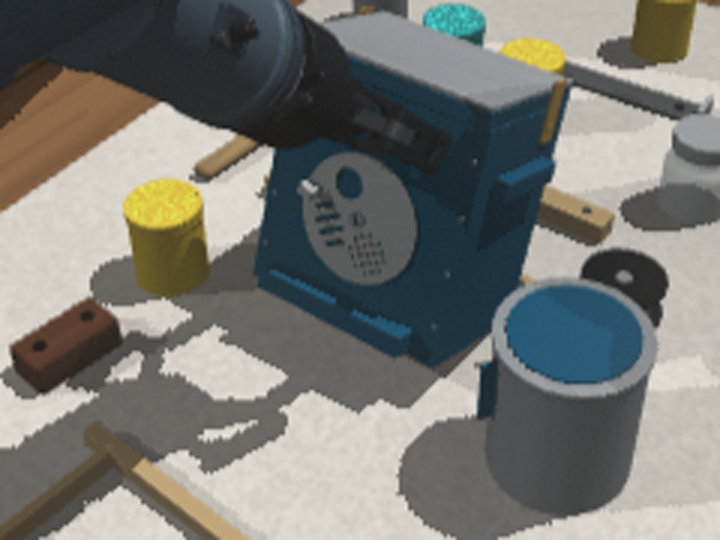

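Emit:
{"api": "send_rows", "payload": {
  "travel": [
    [-0.001,-0.008,0.006],
    [-0.001,-0.014,0.011],
    [-0.001,-0.02,0.0145],
    [-0.001,-0.0267,0.018],
    [-0.001,-0.032,0.022],
    [-0.001,-0.038,0.0265],
    [-0.001,-0.0435,0.0315],
    [-0.001,-0.049,0.037]
  ],
  "delta_rot": [
    [0,0,0],
    [0,0,0],
    [0,0,0],
    [0,0,0],
    [0,0,0],
    [0,0,0],
    [0,0,0],
    [0,0,0]
  ],
  "claw": [1,1,1,1,1,1,1,1]
}}

```text
time_s: 13.45
tcp_pos: [0.5974, -0.0187, 0.1731]
eef_rot: [[1.0, -0.022, 0.017], [-0.028, -0.701, 0.713], [-0.004, -0.713, -0.701]]
contact_force: [-0.2, 0.5, 0.2]
grip_width: 0.0854
```

Run:
```python
from h import *; from rig import ctrl,snapshot
s=ctrl.observe(); st(s)
p=snapshot('scene'); crop(p['color'],180,140,420,320,3,'pics/s7.png')
```

```text
t 13.45 tcp [ 0.5974 -0.0187  0.1731] F [-0.2  0.5  0.2] w 0.0854 q [-0.601  0.574  1.473  0.641  1.595 -0.725]
[[1.0, -0.022, 0.017], [-0.028, -0.701, 0.713], [-0.004, -0.713, -0.701]]
```

View pics/s7.png

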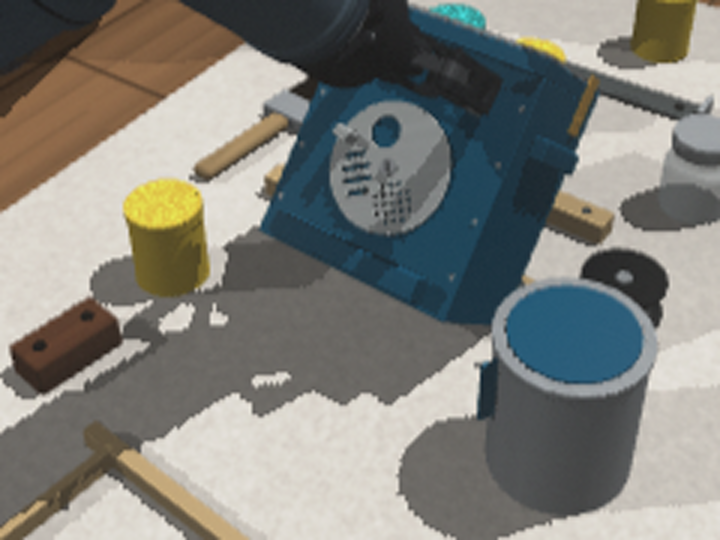

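Emit:
{"api": "send_rows", "payload": {
  "travel": [
    [0,-0.005,0.005],
    [0,-0.0095,0.0097],
    [0,-0.013,0.0135],
    [0,-0.013,0.0135],
    [0,-0.035,-0.01],
    [0,-0.055,-0.03],
    [0,-0.055,-0.03],
    [0,-0.055,-0.03],
    [0,-0.055,-0.03]
  ],
  "delta_rot": [
    [0,0,0],
    [0,0,0],
    [0,0,0],
    [0,0,0],
    [0,0,0],
    [0,0,0],
    [0,0,0],
    [0,0,0],
    [0,0,0]
  ],
  "claw": [1,1,1,1,1,1,1,1,1]
}}

```text
time_s: 14.4
tcp_pos: [0.5978, -0.0023, 0.2325]
eef_rot: [[1.0, -0.023, 0.016], [-0.028, -0.7, 0.713], [-0.005, -0.713, -0.701]]
contact_force: [0.4, -0.9, -0.6]
grip_width: 0.0852
```

Run:
```python
from h import *; from rig import ctrl,snapshot
s=ctrl.observe(); st(s)
p=snapshot('scene'); crop(p['color'],180,120,420,300,3,'pics/s8.png')
print(delta(s,(.56,-.12,.40),down(-1.7)))
```

```text
t 14.4 tcp [ 0.5978 -0.0023  0.2325] F [ 0.4 -0.9 -0.6] w 0.0852 q [-0.579  0.505  1.431  0.655  1.672 -0.641]
[[1.0, -0.023, 0.016], [-0.028, -0.7, 0.713], [-0.005, -0.713, -0.701]]
(array([-0.0354, -0.0362, -0.2019]), array([-4.551e+01,  3.300e-01, -3.000e-02]))
```

View pics/s8.png

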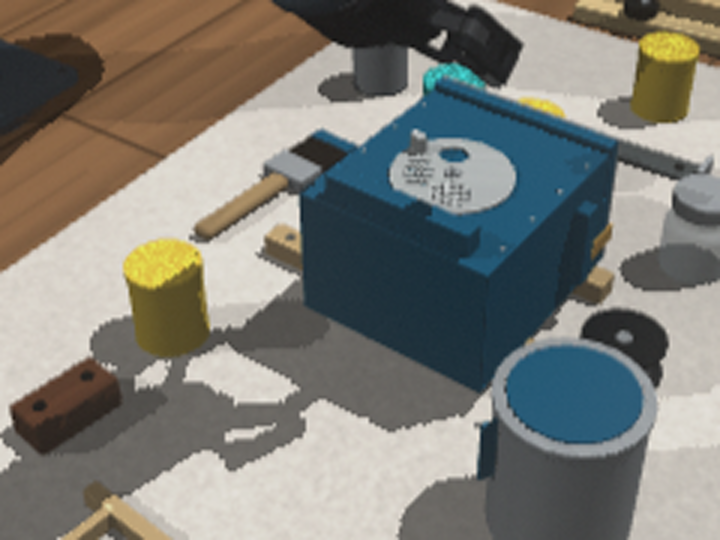

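Run:
```python
from h import *; from rig import ctrl,snapshot
s=ctrl.observe()
print(delta(s,(.597,.01,.33),down(-1.7)))
```

```text
(array([-0.0016, -0.0782, -0.0597]), array([-4.552e+01,  3.500e-01, -4.000e-02]))
```

Emit:
{"api": "send_rows", "payload": {
  "travel": [
    [-0.0015,-0.078,-0.06],
    [-0.0015,-0.078,-0.06],
    [-0.0015,-0.078,-0.06],
    [-0.0015,-0.078,-0.06],
    [-0.0015,-0.078,-0.06],
    [-0.0015,-0.078,-0.06],
    [-0.0015,-0.078,-0.06],
    [-0.0015,-0.078,-0.06]
  ],
  "delta_rot": [
    [-45.5,0.3,0],
    [-45.5,0.3,0],
    [-45.5,0.3,0],
    [-45.5,0.3,0],
    [-45.5,0.3,0],
    [-45.5,0.3,0],
    [-45.5,0.3,0],
    [-45.5,0.3,0]
  ],
  "claw": [1,1,1,1,1,1,1,1]
}}

```text
time_s: 15.25
tcp_pos: [0.5971, 0.01, 0.33]
eef_rot: [[1.0, -0.029, -0.001], [-0.029, -1.0, 0.001], [-0.001, -0.001, -1.0]]
contact_force: [-0.4, 0.5, -0.6]
grip_width: 0.0851
```

Run:
```python
from h import *; from rig import ctrl,snapshot,nets
s=ctrl.observe(); st(s)
p=snapshot('wrist'); C=wristcam(p,s); cv2.imwrite('pics/w9.png',p['color']); np.savez('w9.npz',K=C[0],W=C[1])
for l in ('disc','lug'):
  for d in nets.cut_out(p,l)[:2]: print(l,d['confidence'],d['centre'],d['pixels'].sum(),onz(C,d['centre'],.1335))
p=snapshot('top'); cv2.imwrite('pics/top9.png',p['color']); crop(p['color'],240,110,400,260,5,'pics/t9.png')
```

```text
t 15.25 tcp [0.5971 0.01   0.33  ] F [-0.4  0.5 -0.6] w 0.0851 q [-1.700e-01  3.040e-01  1.237e+00  1.000e-03  1.602e+00 -1.410e-01]
[[1.0, -0.029, -0.001], [-0.029, -1.0, 0.001], [-0.001, -0.001, -1.0]]
disc 0.88 [314.3, 176.4] 3981 [0.59849956 0.00590208 0.1335    ]
lug 0.81 [318.1, 175.5] 4248 [0.60302671 0.0068683  0.1335    ]
```

View pics/w9.png

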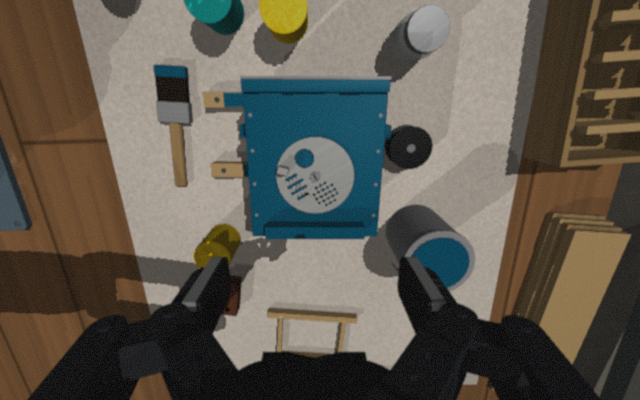

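View pics/t9.png

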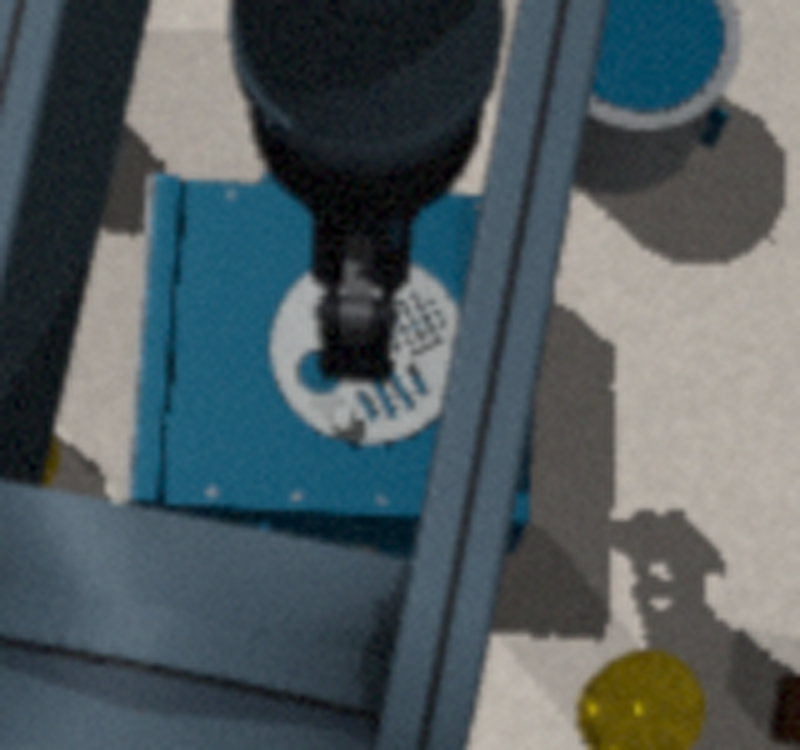

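Run:
```python
from h import *
a=cv2.imread('pics/w9.png');crop(a,235,65,400,250,4,'pics/w9c.png')
```

```text
(no output)
```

View pics/w9c.png

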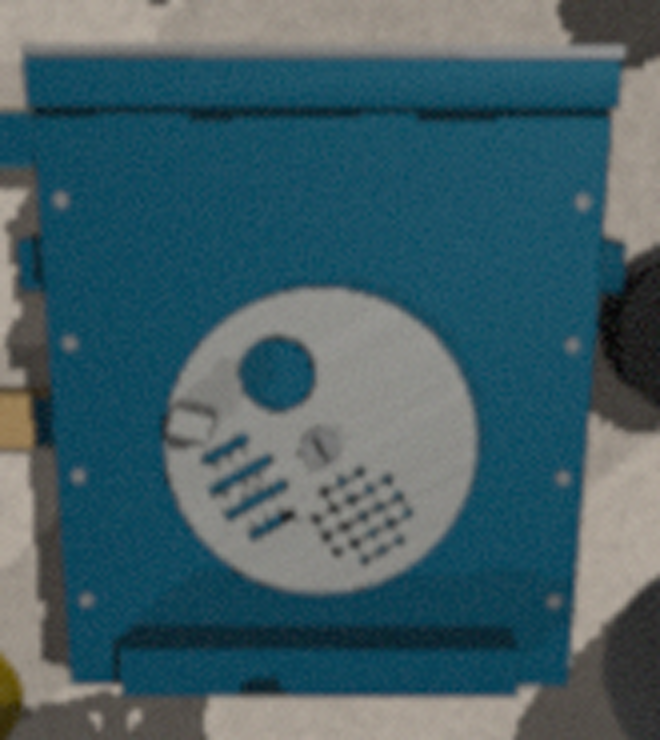

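Run:
```python
from h import *
d=np.load('w9.npz');C=(d['K'],d['W'])
f=lambda x,y:(235+x/4-.375,65+y/4-.375)
P=lambda u,z:onz(C,f(*u),z)
a=cv2.imread('pics/w9.png')
L=[(61,200),(70,344),(79,476),(87,600)];R=[(583,202),(573,345),(563,478),(554,600)]
Lw=np.array([P(u,.13) for u in L]);Rw=np.array([P(u,.13) for u in R]);print(Lw.round(4),Rw.round(4))
for l,r in zip(Lw,Rw): v=r-l; print('ang',np.degrees(np.arctan2(v[1],v[0])).round(2))
for w in (Lw,Rw): v=w[0]-w[-1]; print(np.degrees(np.arctan2(v[1],v[0])).round(2))
pv=P((321,441),.1335); scr=P((319,447),.1355); print('disc c',pv,'screw',scr)
rim=[P(u,.1335) for u in ((321,286),(478,441),(321,596),(164,441))]; print(np.array(rim).round(4))
hole=P((278,372),.1335); lug=P((190,423),.1485)
for n,q in (('hole',hole),('lug',lug),('slots',P((245,485),.1335)),('grille',P((362,513),.1335))):
    v=q-pv; print(n,q.round(4),np.hypot(v[0],v[1]).round(4),np.degrees(np.arctan2(v[1],v[0])).round(1))
print('ledge',P((123,640),.15),P((517,640),.15),P((123,690),.15),P((517,690),.15))
print('lid',P((25,55),.136),P((622,50),.136))
```

```text
[[ 0.5283  0.0782  0.13  ]
 [ 0.527   0.0379  0.13  ]
 [ 0.5259 -0.0019  0.13  ]
 [ 0.5247 -0.042   0.13  ]] [[ 0.6745  0.0734  0.13  ]
 [ 0.6733  0.0334  0.13  ]
 [ 0.6719 -0.0066  0.13  ]
 [ 0.6706 -0.0461  0.13  ]]
ang -1.86
ang -1.75
ang -1.87
ang -1.61
88.26
88.14
disc c [0.59923179 0.00773511 0.1335    ] screw [0.59860296 0.00642756 0.1355    ]
[[ 0.6005  0.0528  0.1335]
 [ 0.6456  0.0064  0.1335]
 [ 0.5979 -0.0414  0.1335]
 [ 0.5528  0.0091  0.1335]]
hole [0.5873 0.0286 0.1335] 0.024 119.7
lug [0.5626 0.0176 0.1485] 0.0379 164.9
slots [ 0.5761 -0.0051  0.1335] 0.0265 -150.9
grille [ 0.611  -0.0149  0.1335] 0.0255 -62.6
ledge [ 0.53867531 -0.04734252  0.15      ] [ 0.65595548 -0.05062883  0.15      ] [ 0.53734365 -0.06371945  0.15      ] [ 0.65637099 -0.06704209  0.15      ]
lid [0.52364983 0.11554912 0.136     ] [0.68181804 0.1121785  0.136     ]
```

```bash
cat >> h.py <<'E'
PV=np.array([.599,.007])
def lugpose(deg,z,r=.038):
    a=np.radians(deg); return (PV[0]+r*np.cos(a),PV[1]+r*np.sin(a),z), down(deg-90)
E
python3 - <<'E'
from h import *; from rig import ctrl
s=ctrl.observe(); st(s)
for z in (.20,.139): print(*delta(s,*lugpose(165,z)))
E
```

```text
t 15.45 tcp [0.5974 0.0084 0.3304] F [ 0.2  0.5 -0.3] w 0.0854 q [-0.173  0.303  1.237  0.     1.602 -0.141]
[[0.999, -0.032, -0.0], [-0.032, -0.999, 0.0], [-0.0, -0.0, -1.0]]
[-0.0353 -0.0073  0.1304] [-4.000e-02  0.000e+00 -7.682e+01]
[-0.0353 -0.0072  0.1914] [-4.000e-02  0.000e+00 -7.682e+01]
```

Emit:
{"api": "send_rows", "payload": {
  "travel": [
    [-0.0355,-0.0065,0.0],
    [-0.0355,-0.0065,0.04],
    [-0.0355,-0.0065,0.08],
    [-0.0355,-0.0065,0.12],
    [-0.0355,-0.0065,0.14],
    [-0.0355,-0.0065,0.14],
    [-0.0355,-0.0065,0.14],
    [-0.0355,-0.0065,0.14],
    [-0.0355,-0.0065,0.14],
    [-0.0355,-0.0065,0.14],
    [-0.0355,-0.0065,0.14]
  ],
  "delta_rot": [
    [0,0,-76.8],
    [0,0,-76.8],
    [0,0,-76.8],
    [0,0,-76.8],
    [0,0,-76.8],
    [0,0,-76.8],
    [0,0,-76.8],
    [0,0,-76.8],
    [0,0,-76.8],
    [0,0,-76.8],
    [0,0,-76.8]
  ],
  "claw": [-0.4,-0.4,-0.4,-0.4,-0.4,-0.4,-0.4,-0.4,-0.4,-0.4,-0.4]
}}

```text
time_s: 16.55
tcp_pos: [0.5623, 0.0164, 0.191]
eef_rot: [[0.262, 0.965, 0.001], [0.965, -0.262, -0.0], [0.0, 0.001, -1.0]]
contact_force: [-0.1, 0.9, 0.1]
grip_width: 0.0254
```

Run:
```python
from h import *; from rig import ctrl,snapshot
s=ctrl.observe(); st(s)
p=snapshot('wrist'); C=wristcam(p,s); cv2.imwrite('pics/w10.png',p['color'])
a=np.radians(165)
print(proj(C,[[*(PV+.038*np.array([np.cos(a),np.sin(a)])),.1485],[*PV,.1355]]))
print(proj(C,[s['tcp_pos']]))
p=snapshot('scene'); crop(p['color'],230,110,410,245,4,'pics/s10.png')
print(*delta(s,*lugpose(165,.139)))
```

```text
t 16.55 tcp [0.5623 0.0164 0.191 ] F [-0.1  0.9  0.1] w 0.0254 q [-0.169  0.31   1.566 -0.     1.265 -1.475]
[[0.262, 0.965, 0.001], [0.965, -0.262, -0.0], [0.0, 0.001, -1.0]]
[[316.06644356 225.0955554 ]
 [315.99924169 263.94814405]]
[[315.74639995 256.2681269 ]]
[ 0.0004 -0.0001  0.052 ] [ 0.04 -0.   -0.2 ]
```

View pics/w10.png

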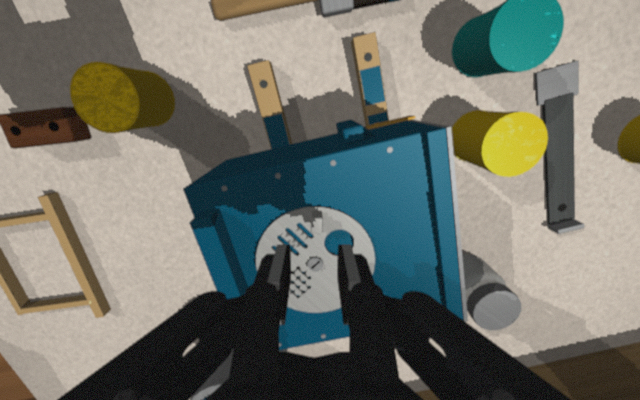

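View pics/s10.png

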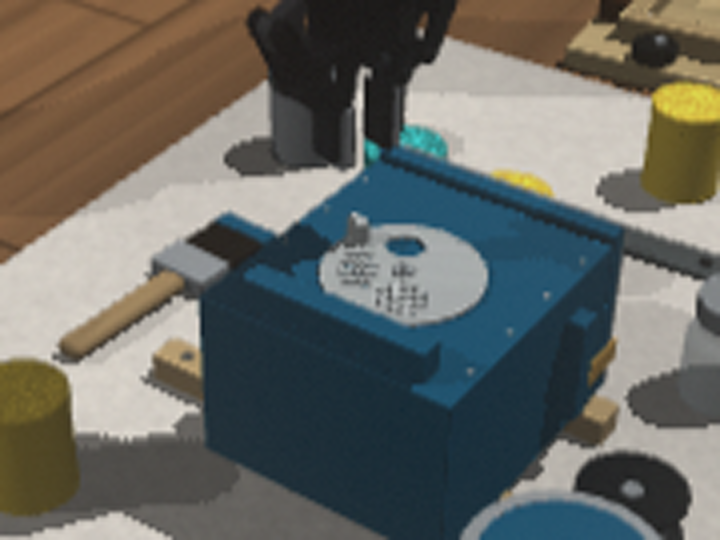

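Run:
```python
from h import *
a=cv2.imread('pics/w10.png');crop(a,240,190,390,320,5,'pics/w10c.png')
```

```text
(no output)
```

View pics/w10c.png

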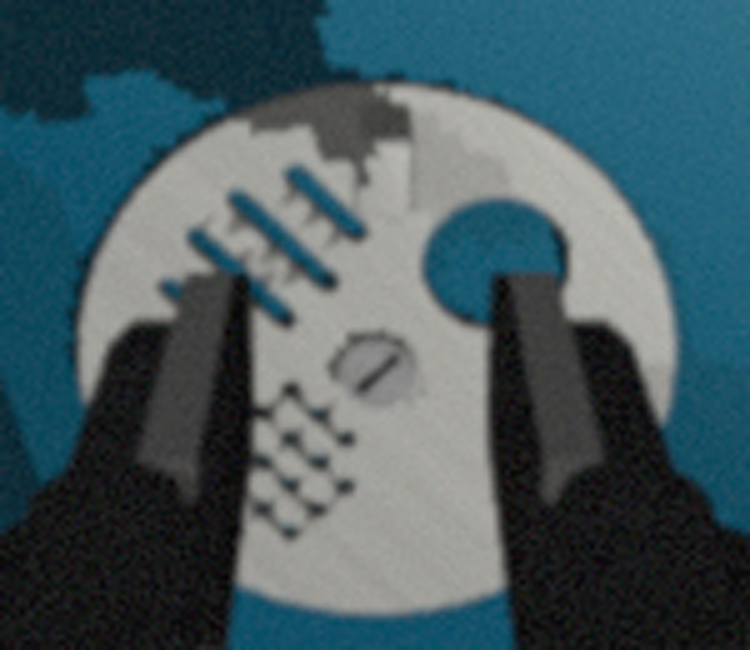

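Emit:
{"api": "send_rows", "payload": {
  "travel": [
    [0,0,0.025],
    [0,0,0.045],
    [0,0,0.052],
    [0,0,0.052],
    [0,0,0.052],
    [0,0,0.052]
  ],
  "delta_rot": [
    [0,0,0],
    [0,0,0],
    [0,0,0],
    [0,0,0],
    [0,0,0],
    [0,0,0]
  ],
  "claw": [-0.4,-0.4,-0.4,-0.67,-0.67,-0.67]
}}

```text
time_s: 17.25
tcp_pos: [0.5631, 0.017, 0.1403]
eef_rot: [[0.258, 0.966, 0.003], [0.966, -0.258, -0.001], [0.0, 0.003, -1.0]]
contact_force: [0.6, 0.4, -0.0]
grip_width: 0.0138
```

Run:
```python
from h import *; from rig import ctrl,snapshot
s=ctrl.observe(); st(s)
for a in range(158,101,-7):
    t,r=delta(s,*lugpose(a,.139)); print(a,t.tolist(),r.tolist())
p=snapshot('scene'); crop(p['color'],230,110,410,245,4,'pics/s11.png')
```

```text
t 17.25 tcp [0.5631 0.017  0.1403] F [ 0.6  0.4 -0. ] w 0.0138 q [-0.168  0.357  1.632 -0.     1.15  -1.478]
[[0.258, 0.966, 0.003], [0.966, -0.258, -0.001], [0.0, 0.003, -1.0]]
158 [0.0043, -0.0005, 0.0013] [0.17, -0.02, 7.07]
151 [0.0089, 0.0003, 0.0013] [0.17, -0.03, 14.07]
144 [0.0133, 0.0017, 0.0013] [0.17, -0.04, 21.07]
137 [0.0175, 0.0037, 0.0013] [0.17, -0.05, 28.07]
130 [0.0215, 0.0061, 0.0013] [0.17, -0.06, 35.07]
123 [0.0251, 0.009, 0.0013] [0.17, -0.07, 42.07]
116 [0.0283, 0.0123, 0.0013] [0.16, -0.08, 49.07]
109 [0.0311, 0.016, 0.0014] [0.16, -0.09, 56.07]
102 [0.0335, 0.02, 0.0014] [0.15, -0.1, 63.07]
```

View pics/s11.png

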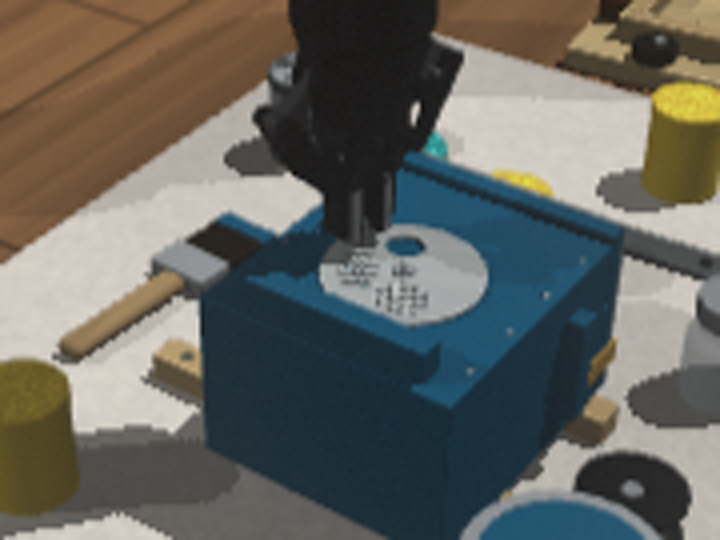

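Emit:
{"api": "send_rows", "payload": {
  "travel": [
    [0.0043,-0.0005,0],
    [0.0089,0.0003,0],
    [0.0133,0.0017,0],
    [0.0175,0.0037,0],
    [0.0215,0.0061,0],
    [0.0251,0.009,0],
    [0.0283,0.0123,0],
    [0.0311,0.016,0],
    [0.0335,0.02,0],
    [0.0335,0.02,0]
  ],
  "delta_rot": [
    [0,0,7],
    [0,0,14],
    [0,0,21],
    [0,0,28],
    [0,0,35],
    [0,0,42],
    [0,0,49],
    [0,0,56],
    [0,0,63],
    [0,0,63]
  ],
  "claw": [-0.67,-0.67,-0.67,-0.67,-0.67,-0.67,-0.67,-0.67,-0.67,-0.67]
}}

```text
time_s: 18.3
tcp_pos: [0.591, 0.0443, 0.1399]
eef_rot: [[0.978, 0.208, 0.002], [0.208, -0.978, -0.001], [0.002, 0.001, -1.0]]
contact_force: [-0.4, 0.2, 0.0]
grip_width: 0.0143
```

Run:
```python
from h import *; from rig import ctrl,snapshot
s=ctrl.observe(); st(s)
for a in (95,88,81,74,67,60,53,46,42,39):
    t,r=delta(s,*lugpose(a,.1395)); print(a,t.tolist(),r.tolist())
p=snapshot('scene'); crop(p['color'],230,110,410,245,4,'pics/s12.png')
```

```text
t 18.3 tcp [0.591  0.0443 0.1399] F [-0.4  0.2  0. ] w 0.0143 q [-0.113  0.406  1.558 -0.     1.176 -0.323]
[[0.978, 0.208, 0.002], [0.208, -0.978, -0.001], [0.002, 0.001, -1.0]]
95 [0.0047, 0.0005, 0.0004] [0.05, -0.13, 7.03]
88 [0.0093, 0.0013, 0.0004] [0.04, -0.13, 14.03]
81 [0.0137, 0.0027, 0.0005] [0.03, -0.14, 21.03]
74 [0.0179, 0.0047, 0.0005] [0.03, -0.14, 28.03]
67 [0.0219, 0.0071, 0.0005] [0.02, -0.14, 35.03]
60 [0.0255, 0.01, 0.0005] [0.01, -0.14, 42.03]
53 [0.0288, 0.0133, 0.0005] [-0.0, -0.15, 49.03]
46 [0.0316, 0.017, 0.0005] [-0.01, -0.15, 56.03]
42 [0.033, 0.0192, 0.0005] [-0.01, -0.15, 60.03]
39 [0.0339, 0.021, 0.0005] [-0.02, -0.15, 63.03]
```

View pics/s12.png

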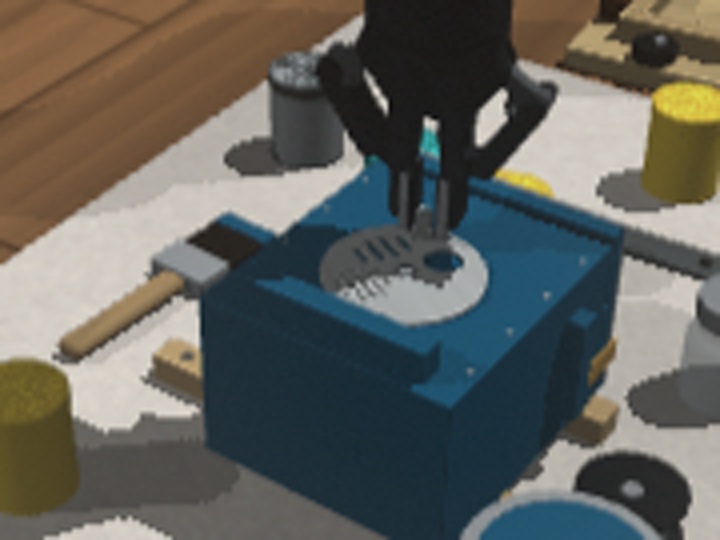

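Emit:
{"api": "send_rows", "payload": {
  "travel": [
    [0.0047,0.0005,0],
    [0.0093,0.0013,0],
    [0.0137,0.0027,0],
    [0.0179,0.0047,0],
    [0.0219,0.0071,0],
    [0.0255,0.01,0],
    [0.0288,0.0133,0],
    [0.0316,0.017,0],
    [0.033,0.0192,0],
    [0.0338,0.0208,0],
    [0.0338,0.0208,0]
  ],
  "delta_rot": [
    [0,0,7],
    [0,0,14],
    [0,0,21],
    [0,0,28],
    [0,0,35],
    [0,0,42],
    [0,0,49],
    [0,0,56],
    [0,0,60],
    [0,0,62.5],
    [0,0,62.5]
  ],
  "claw": [-0.67,-0.67,-0.67,-0.67,-0.67,-0.67,-0.67,-0.67,-0.67,-0.67,-0.67]
}}

```text
time_s: 19.45
tcp_pos: [0.6277, 0.031, 0.1395]
eef_rot: [[0.639, -0.769, 0.001], [-0.769, -0.639, -0.0], [0.001, -0.001, -1.0]]
contact_force: [0.0, 1.0, 0.0]
grip_width: 0.0139
```

Emit:
{"api": "send_rows", "payload": {
  "travel": [
    [0,0,0],
    [0,0,0],
    [0,0,-0.03],
    [0,0,-0.08],
    [0,0,-0.13],
    [0,0,-0.18],
    [0,0,-0.19]
  ],
  "delta_rot": [
    [0,0,0],
    [0,0,0],
    [0,0,0],
    [0,0,-8],
    [0,0,-16],
    [0,0,-24],
    [0,0,-32]
  ],
  "claw": [-0.4,-0.4,-0.4,-0.4,-0.4,-0.4,1]
}}

```text
time_s: 20.15
tcp_pos: [0.6296, 0.031, 0.3372]
eef_rot: [[0.951, -0.309, 0.013], [-0.309, -0.951, -0.002], [0.013, -0.002, -1.0]]
contact_force: [0.8, 0.8, 0.7]
grip_width: 0.0387
```

Run:
```python
from h import *; from rig import ctrl
s=ctrl.observe(); st(s)
print(*delta(s,(.597,.009,.33),down(-1.7)))
```

```text
t 20.15 tcp [0.6296 0.031  0.3372] F [0.8 0.8 0.7] w 0.0387 q [-0.127  0.357  1.146 -0.     1.626  0.186]
[[0.951, -0.309, 0.013], [-0.309, -0.951, -0.002], [0.013, -0.002, -1.0]]
[-0.0243  0.031   0.0068] [ -0.02  -0.77 -16.28]
```

Emit:
{"api": "send_rows", "payload": {
  "travel": [
    [-0.024,0.031,0.007],
    [-0.024,0.031,0.007],
    [-0.024,0.031,0.007],
    [-0.024,0.031,0.007],
    [-0.024,0.031,0.007]
  ],
  "delta_rot": [
    [0,-0.7,-16.3],
    [0,-0.7,-16.3],
    [0,-0.7,-16.3],
    [0,-0.7,-16.3],
    [0,-0.7,-16.3]
  ],
  "claw": [1,1,1,1,1]
}}

```text
time_s: 20.65
tcp_pos: [0.5955, 0.0095, 0.3224]
eef_rot: [[0.999, -0.039, -0.01], [-0.039, -0.999, 0.002], [-0.01, -0.001, -1.0]]
contact_force: [0.8, -0.2, 0.2]
grip_width: 0.0853
```

Run:
```python
from h import *; from rig import ctrl,snapshot,nets
s=ctrl.observe(); st(s)
p=snapshot('wrist'); C=wristcam(p,s); cv2.imwrite('pics/w13.png',p['color']); np.savez('w13.npz',K=C[0],W=C[1])
crop(p['color'],235,65,400,250,4,'pics/w13c.png')
```

```text
t 20.65 tcp [0.5955 0.0095 0.3224] F [ 0.8 -0.2  0.2] w 0.0853 q [-0.171  0.308  1.249 -0.     1.595 -0.133]
[[0.999, -0.039, -0.01], [-0.039, -0.999, 0.002], [-0.01, -0.001, -1.0]]
```

View pics/w13c.png

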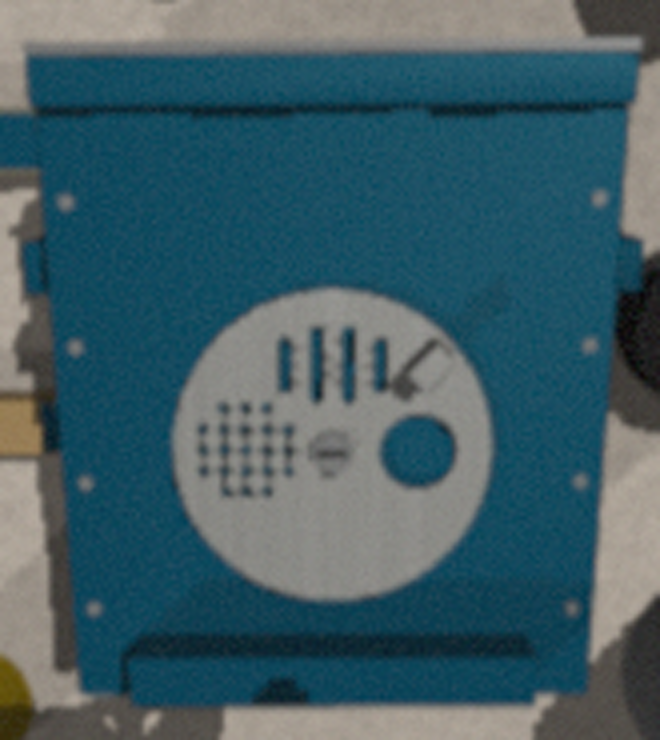

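Run:
```python
from h import *; from rig import ctrl,snapshot
d=np.load('w13.npz');C=(d['K'],d['W'])
f=lambda x,y:(235+x/4-.375,65+y/4-.375)
P=lambda u,z:onz(C,f(*u),z)[:2]
ang=lambda v:np.degrees(np.arctan2(v[1],v[0])).round(2)
L=[(66,203),(76,347),(86,483),(94,608)];R=[(600,199),(590,345),(581,481),(573,607)]
for l,r in zip(L,R): print('row',ang(P(r,.13)-P(l,.13)))
print('cols',ang(P(L[0],.13)-P(L[3],.13)),ang(P(R[0],.13)-P(R[3],.13)))
pv=P((333,445),.1335); print(pv, P((331,453),.1355))
for n,u,z in (('hole',(418,451),.1335),('slots',(333,364),.1335),('grille',(246,448),.1335),('lug',(437,361),.1485)): v=P(u,z)-pv; print(n,ang(v),np.hypot(*v).round(4))
print('hole-grille',ang(P((418,451),.1335)-P((246,448),.1335)))
# fixed cams for verification
p=snapshot('scene'); cv2.imwrite('pics/s14.png',p['color']); p=snapshot('top'); cv2.imwrite('pics/t14.png',p['color']); 
s=ctrl.observe(); st(s)
```

```text
row -1.77
row -1.89
row -1.8
row -1.83
cols 88.03 88.24
[0.59941222 0.00786062] [0.5987673 0.0060089]
hole -6.2 0.0247
slots 88.05 0.0235
grille 179.97 0.0252
lug 41.9 0.0388
hole-grille -3.08
t 20.8 tcp [0.5953 0.0095 0.3221] F [0.1 0.2 0. ] w 0.0854 q [-0.171  0.308  1.249 -0.     1.595 -0.134]
[[0.999, -0.037, -0.011], [-0.037, -0.999, 0.002], [-0.011, -0.001, -1.0]]
```

View pics/s14.png

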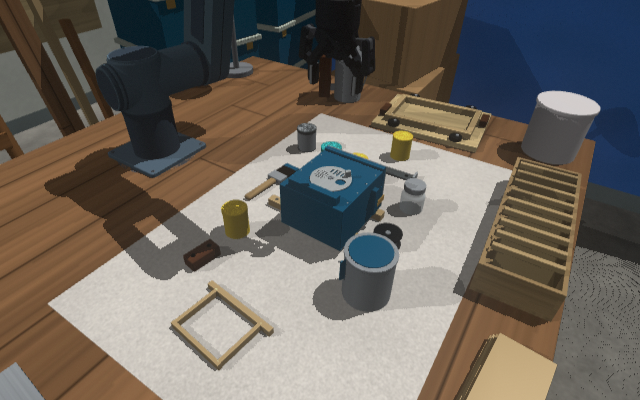

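View pics/t14.png

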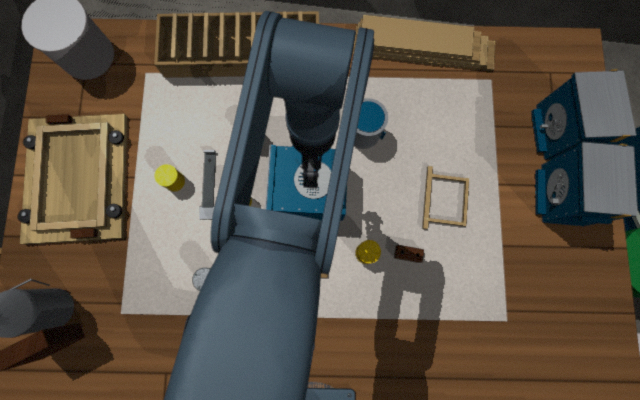

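Emit:
{"api": "send_rows", "payload": {
  "travel": [
    [-0.28,0.37,-0.03],
    [-0.28,0.37,-0.03],
    [-0.28,0.37,-0.03],
    [-0.28,0.37,-0.03],
    [-0.28,0.37,-0.03],
    [-0.28,0.37,-0.03],
    [-0.28,0.37,-0.03],
    [-0.28,0.37,-0.03],
    [-0.28,0.37,-0.03],
    [-0.28,0.37,-0.03],
    [-0.28,0.37,-0.03],
    [-0.28,0.37,-0.03]
  ],
  "delta_rot": [
    [0,0,0],
    [0,0,0],
    [0,0,0],
    [0,0,0],
    [0,0,0],
    [0,0,0],
    [0,0,0],
    [0,0,0],
    [0,0,0],
    [0,0,0],
    [0,0,0],
    [0,0,0]
  ],
  "claw": [1,1,1,1,1,1,1,1,1,1,1,1]
}}

```text
time_s: 22.0
tcp_pos: [0.302, -0.3502, 0.3547]
eef_rot: [[0.999, -0.038, -0.011], [-0.038, -0.999, 0.002], [-0.011, -0.002, -1.0]]
contact_force: [-0.4, 0.3, 0.3]
grip_width: 0.0852
```

Run:
```python
from h import *; from rig import ctrl,snapshot
s=ctrl.observe(); st(s)
p=snapshot('top'); cv2.imwrite('pics/t15.png',p['color']); crop(p['color'],190,110,390,260,4,'pics/t15c.png')
```

```text
t 22.0 tcp [ 0.302  -0.3502  0.3547] F [-0.4  0.3  0.3] w 0.0852 q [-1.094  0.046  1.493 -0.008  1.61  -1.057]
[[0.999, -0.038, -0.011], [-0.038, -0.999, 0.002], [-0.011, -0.002, -1.0]]
```

View pics/t15.png

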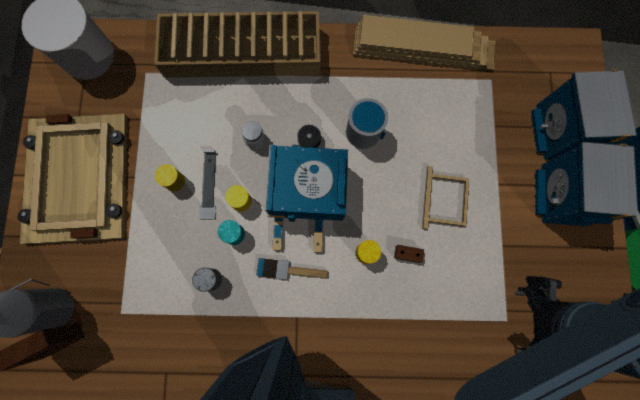

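View pics/t15c.png

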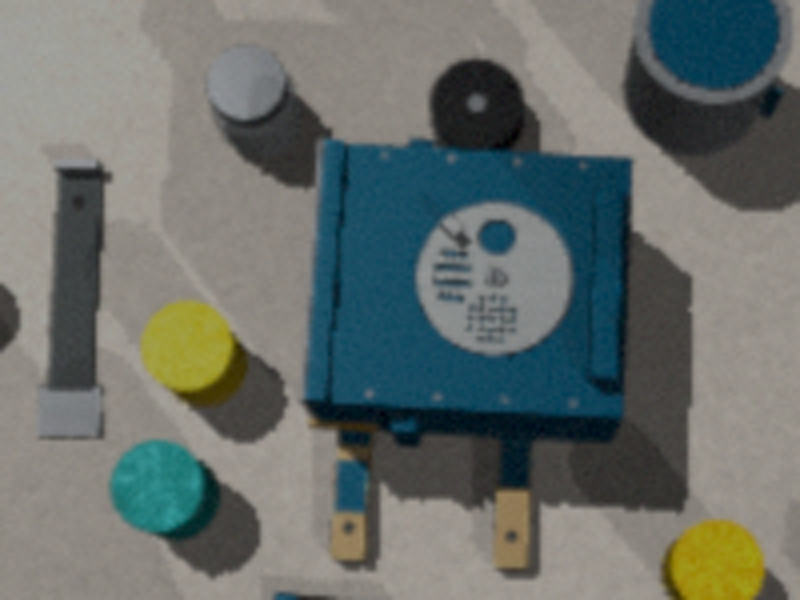

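Run:
```python
from rig import ctrl
print(ctrl.hand_in())
```

```text
the job is handed in; nothing more can be done
None
```

The hive is on its back across both bearers with its entrance covered, and the job was handed in at about 22 s of the 72 s allowed.

- **Nail tin:** I lifted the steel tin from between the bearers. It now stands upright on the bench at about (0.36, 0.27) m, clear of the bearers.
- **Hive:** I pushed it low until it was square against the stop, then pushed it high so it tipped over the near bearer. It lies front up, with its yaw within about 0.2° of the bearers. It spans roughly −45 to +140 mm across them.
- **Disc:** I turned it about 122° clockwise by the lug. The last wrist picture puts the blank quarter over the entrance, about 1.3° past centre (0.6 mm), and I left it there.
- **Everything else:** The final top picture shows the other objects where they started, with the arm well clear.

**Forces:** Setting the tin down pressed it onto the bench with about 42 N vertically, measured at the wrist while it was gripped in the fingers. That is under the 120 N wrist limit, and I saw no contact by the arm or gripper body in the pictures. The largest reading while pushing the hive was about 18 N.

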